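Take the end-of-day pile apart and put each desk thing back in its own holder

TASK

Someone has piled up my desk things: take the pile apart one thing at a time from the top down, and set each down in its own holder before you take the next: the eraser in the small wooden tray, the round pot standing in the round wooden dish, the power bank in the white charging dock and the hole punch in the long wooden tray. Each must end flat on the floor of its holder, lying along it, none left perched on a rim. Leave the tea light where it is, and the glue stick standing.

Things in the scene. Friction and masses are not known exactly. Their poses are not given: they have to be found in the camera images.
- eraser: Top of the pile: eraser in a blue card sleeve with a white end, 46 (its x) x 23 (its y) x 12 mm high, 20 g. Origin at the centre of its underside, z up. Grip it across its 23 mm width. It lies on the pot's lid at any angle.
- cream_pot: Second from the top: round closed pot, white with a tan lid, 62 mm diameter, 35 mm high, about 70 g. Origin at the centre of its underside, z up. Grip it round the body. It stands on the power bank, up to 12 mm from the bank's middle.
- power_bank: Third: flat black power bank, 68 (its x) x 128 (its y) x 23 mm high, about 0.34 kg. Origin at the centre of its underside, z up; either end may go first. Grip it across its 68 mm width. It lies crosswise over the hole punch, whose two ends stick out some 23 mm on either side of it, so keep the fingertips above the punch's top when taking it.
- hole_punch: Bottom of the pile: dark two-hole office punch, base plate 62 (its x) x 114 (its y) mm, 45 mm high to the flat top of its lever, about 0.31 kg. Origin at the centre of its underside, z up; either end may go first. The lever does not move. Grip it across its x; lever and supports are 58 mm wide there (x from -28 to +30 mm) from 8 mm above the underside up.
- eraser_tray: The eraser's place: small dark wooden tray, fixed, lined grey; recess 37 (its x) x 60 (its y) mm, outside 49 x 72 mm. Recess floor 5 mm above the desk, rim 10 mm above the desk; each long side has a 34 mm wide finger gap in the middle. The eraser lies lengthwise, its x along the tray's y. Origin at the centre of the underside, z up.
- pot_dish: The pot's place: round dark wooden dish, fixed, cork-lined; recess 80 mm diameter, outside 92 mm. Recess floor 5 mm above the desk, rim 12 mm above the desk. Origin at the centre of the underside, z up.
- charge_dock: The power bank's place: white plastic charging dock, fixed, with four brass contacts; recess 82 (its x) x 142 (its y) mm, outside 94 x 154, and a charger block 20 mm high beyond its +y end, to y = 88 mm. Recess floor 5 mm, rim 12 mm above the desk; 64 mm finger gaps in the long sides. The bank's y goes along the dock's y. Origin below the recess's centre, on the underside, z up.
- punch_tray: The hole punch's place: long dark wooden tray, fixed, lined grey; recess 76 (its x) x 128 (its y) mm, outside 88 x 140 mm. Recess floor 5 mm above the desk, rim 12 mm above the desk; finger gaps 58 mm wide in the middle of the long sides. The punch's y goes along the tray's y. Origin at the centre of the underside, z up.
- tea_light: Bystander: small loose tea-light candle in a clear cup, 38 mm diameter, 15 mm high, on the desk beside the holders. Origin at the centre of its underside, z up.
- glue_stick: Bystander: loose grey glue stick standing among the holders, 27 mm diameter, 90 mm high, easily knocked over. Origin at the centre of its underside, z up.

How it is judged:
By the outcome, as a careful person would: the job done as asked, in the order asked, and still so for the second after the job is handed in, with the robot touching nothing.
It also fails if it takes over 112 s, if anything falls off the work surface, if the arm or the gripper's body presses on something with over 40 N, if the wrist force passes 120 N, or if a joint passes its speed limit or range.

ROBOT

A 6-joint arm with a two-finger parallel gripper is mounted at the origin on a cart in front of the work surface, level with it; the furniture and walls round the work are solid. World frame = base frame: x ahead of the robot, y to its left, z up, the work surface at z = 0. Lengths are in m, angles in rad, forces in N, time in s.
With the tool pointing down it reaches from about 0.425 to 0.95 m from the base axis. Payload 3.5 kg.
Tool frame: the origin (TCP) lies at the very end of the fingers, on their centre line; the grasp point (between the pads) lies ctrl.grip_point_offset behind it (ctrl.grip_point_offset is the distance from the TCP to the grasp point, in m); z points along the fingers, y is the direction in which the jaws open and shut (so a half turn about z gives the same grasp; the last joint's range is limited). The gripper opens to 85 mm and grips with 20 to 120 N. Pads are 22 mm wide; open, the fingers measure 114 mm over their backs; the gripper's body (76 mm by 85 mm) begins 54 mm behind the grasp point. The pads swing forward as they close: fully open they stand 13 mm farther back than shut.
Start: joints at [1.163, 0.286, 1.577, -0, 1.279, -0.15], TCP at [0.172, 0.653, 0.231] pointing down, gripper open.
Joint ranges: [-2.77, 2.77], [-0.9, 2.22], [0.21, 2.48], [-1.53, 4.67], [0.24, 2.81], [-2.84, 2.84]. Speed limits (rad/s): [2.79, 2.79, 3.14, 3.14, 3.14, 3.14].

INTERFACE

Orientations are given as a unit quaternion [x, y, z, w].
In Python, from plant import telemetry, imaging, ticket, finder, ctrl gives the robot as it stands. The module is installed in compiled form; this text tells all that it offers.
- The arm moves only by the shell command python3 -m crank 'ROWS' [FORCE]. ROWS is JSON, a list of rows, each a list of 7 numbers: the shift along the tool's x, y, z scaled (see below), then the turn, a rotation vector about the tool's x, y, z scaled (see below), then the opening, from 0 (shut) to 1 (fully open). A call has 1 to 12 rows; each row is the pose to reach, as a shift and turn from the pose commanded when the call began, along the tool's axes at that moment; what a row does not reach only later rows make up. The controller multiplies each number of a shift by 0.15 m and each number of a turn by 90 degrees. A row lasts 1/10 s, in which the tool goes at most 50 mm and 8.59 degrees, less where a joint would pass 70% of its speed; a pose out of reach is approached as far as the arm can. A call with a number of a shift or a turn outside -1 to 1 is refused whole. A call with a gripper value outside its range is refused whole. The fingers move at their own pace and stop on an object; FORCE is the grip in N (left out, the last holds). Time passes only in rows, so rows that repeat a pose let the fingers close. It gives the time, the measured TCP pose, the force and the opening at its end, in the units of the state.
- telemetry.get_state(): the state, without advancing time (a new reading comes with each control period).
- imaging.read_camera(name): name is "scene" or "top" or "wrist"; returns a dict with "pixels" (420x560x3 uint8, red, green, blue), "vfov" (degrees; the focal length in pixels is half the picture's height over the tangent of half this angle, whatever the lens; pixels are square), "cx", "cy" (the principal point, pixels), "rvec" (rotation vector, rad) and "tvec" (3), from world to camera coordinates, as OpenCV has them. Camera axes: x right, y down, z forward; pixel columns grow to the right and rows downward; lengths in m; the calibration is good to about 2 mm. A picture is of the moment at which its call begins. There is no depth.
- ticket.sign_off(): hands the job in, once; it reports no verdict.
Trained networks look in a picture, given as the dict that the camera call returned (one of the last four; its "shot" number tells which), for a name from the list of things; names that differ only in an ending like _2 or _b are one class to them, and where a whole thing is asked for, a point or a joint stands for the part that bears it (a point fixed in the world has none). Each returns a list of dicts, best first, with "confidence" (0 to 1); they miss things now and then, are a little off and sometimes report something else, mostly with a low value. They report only what shows in the picture. A call takes as long as a camera call.
- finder.masks_of(label, picture): "pixels" (420x560 bool, what is visible of it) and "extent" ([left, top, right, bottom] in pixels, round what is visible of it).
- finder.pinpoint(label, picture): "location" ([row, column] in pixels: a listed point, or the origin of a listed thing).
The state is a dict: "time": time; "qpos": joint angles; "dq": joint speeds; "joint_efforts": joint torques, N m; "eef_pos": TCP position; "tcp_rot": TCP orientation; "contact_force": force on the tool from outside, world axes, zero at the start; "wrist_torque": the same for the moment, N m; "opening": opening from 0.0 (shut) to 1.0 (fully open).
Only numpy, scipy, OpenCV 4.12 (cv2) and the standard library are available. Lean on these libraries where they do the work, as an engineer would, in place of code of your own. Each camera call takes 0.05 s, during which the arm holds its last target.

## Working session

There is one attempt and no reset: what is moved stays moved. The work goes in short steps, Python scripts to look and compute and a shell command to move; the robot and the scene stay as the last step left them, time stands still between calls to the robot, and variables do not carry over. Pictures are saved under pics/ and viewed, and the job is handed in when it is done.

```bash
ls; mkdir -p pics
python3 - <<'E'
from plant import telemetry, imaging, ticket, finder, ctrl
import cv2
print(telemetry.get_state(), ctrl.grip_point_offset)
for n in ["scene","top"]:
    p=imaging.read_camera(n); print(n,{k:v for k,v in p.items() if k!="pixels"})
    cv2.imwrite(f"pics/{n}0.png",p["pixels"][:,:,::-1])
E
```

```text
pics
{'time': 0.0, 'qpos': array([ 1.16295358e+00,  2.87173029e-01,  1.57816692e+00, -3.26485995e-05,
        1.27858017e+00, -1.50000534e-01]), 'dq': array([ 2.68410199e-04, -3.20480968e-04, -1.78869107e-05, -1.81540321e-03,
        1.30394377e-03,  5.70839966e-04]), 'joint_efforts': array([ 2.53827766e-04, -4.05986416e+01, -2.92622441e+01, -1.39540898e-04,
        5.99164676e-03, -6.66485363e-06]), 'eef_pos': array([0.17184046, 0.65208913, 0.22994772]), 'tcp_rot': array([ 1.28559509e-01,  9.91701113e-01, -1.12305745e-03, -3.05374231e-04]), 'contact_force': array([ 0.34439683,  0.24564843, -0.36450172]), 'wrist_torque': array([-0.05396905,  0.02559613,  0.00479271]), 'opening': 0.9985675951669437} 0.0187
scene {'vfov': 42.917355223009864, 'cx': 274.69242488251325, 'cy': 209.15702631403934, 'rvec': array([ 1.9420072 , -0.78169808,  0.46808561]), 'tvec': array([-0.25689161,  0.33579525,  0.40754952]), 'shot': 1}
top {'vfov': 54.53475599756998, 'cx': 274.84726568823095, 'cy': 206.96840312147762, 'rvec': array([ 2.16587325, -2.11107858,  0.17122188]), 'tvec': array([0.23189872, 0.5851688 , 0.86969775]), 'shot': 2}
```

View pics/top0.png

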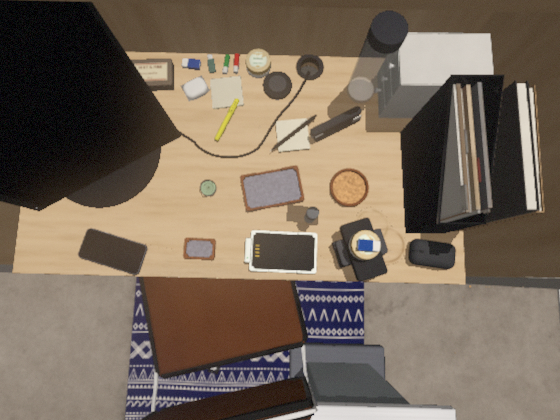

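View pics/scene0.png

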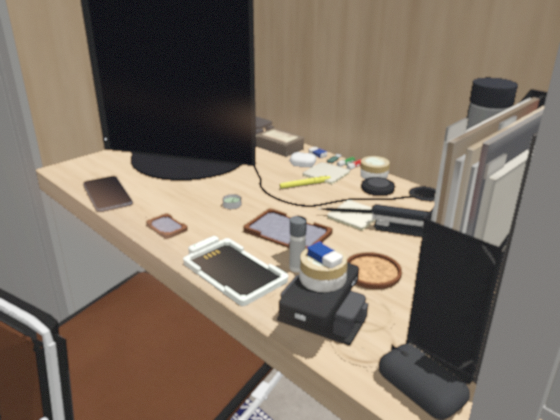

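```bash
cat > h.py <<'E'
from plant import telemetry, imaging, ticket, finder, ctrl
import cv2, numpy as np
from scipy.spatial.transform import Rotation as R
def K(p):
    f=210/np.tan(np.radians(p["vfov"])/2); return np.array([[f,0,p["cx"]],[0,f,p["cy"]],[0,0,1]])
def proj(p,X): return cv2.projectPoints(np.array(X,float).reshape(-1,3),p["rvec"],p["tvec"],K(p),None)[0].reshape(-1,2)
def back(p,uv,z):
    Rm=cv2.Rodrigues(np.array(p["rvec"]))[0]; C=-Rm.T@np.array(p["tvec"])
    uv=np.array(uv,float).reshape(-1,2)
    d=np.c_[uv,np.ones(len(uv))]@np.linalg.inv(K(p)).T@Rm
    return C+d*((z-C[2])/d[:,2])[:,None]
def save(p,n,crop=None,s=1):
    im=p["pixels"][:,:,::-1]
    if crop: l,t,r,b=crop; im=im[t:b,l:r]
    cv2.imwrite(f"pics/{n}.png",cv2.resize(im,None,fx=s,fy=s,interpolation=cv2.INTER_CUBIC))
def rect(p,label,z):
    m=finder.masks_of(label,p)
    if not m: return None
    k=m[0]["pixels"].astype(np.uint8); c=max(cv2.findContours(k,0,1)[0],key=cv2.contourArea).reshape(-1,2)
    w=back(p,c,z)[:,:2].astype(np.float32)
    r=cv2.minAreaRect(w*1000)
    return m[0]["confidence"],[tuple(np.round(r[0],1)),tuple(np.round(r[1],1)),round(r[2],1)],m[0]["extent"]
E
python3 - <<'E'
from h import *
for n in ["top","scene"]:
    p=imaging.read_camera(n)
    Rm=cv2.Rodrigues(np.array(p["rvec"]))[0]; print(n,-Rm.T@p["tvec"])
    print(proj(p,[[0,0,0],[.172,.652,.23],[0.5,0,0],[.5,-.3,0]]))
    for l,z in [("eraser",.092),("cream_pot",.08),("power_bank",.068),("hole_punch",.0),("eraser_tray",.01),("pot_dish",.012),("charge_dock",.012),("punch_tray",.012),("tea_light",.015),("glue_stick",.09)]:
        q=finder.pinpoint(l,p); 
        print(l,rect(p,l,z),[(round(a["confidence"],2),np.round(a["location"]),np.round(back(p,a["location"][::-1],0)[0,:2],3)) for a in q[:2]])
p=imaging.read_camera("wrist"); save(p,"w0")
p=imaging.read_camera("top"); save(p,"t1",(180,150,460,290),2.8)
E
```

```text
top [0.43372332 0.24539325 0.95091532]
[[383.4873262  481.10866031]
 [ 22.85708692 426.99149299]
 [379.86457032 246.32179895]
 [508.73594961 249.62646915]]
eraser None [(0.7, array([246., 367.]), array([0.501, 0.029]))]
cream_pot (0.81, [(np.float64(498.6), np.float64(57.4)), (np.float64(59.7), np.float64(62.7)), 1.5], [346.0, 232.0, 378.5, 258.7]) [(0.6, array([246., 361.]), array([0.499, 0.044])), (0.54, array([245., 367.]), array([0.502, 0.029]))]
power_bank (0.85, [(np.float64(489.5), np.float64(55.8)), (np.float64(128.2), np.float64(72.9)), 19.4], [337.5, 217.9, 392.4, 280.2]) [(0.8, array([248., 358.]), array([0.494, 0.05 ])), (0.53, array([250., 200.]), array([0.481, 0.419]))]
hole_punch (0.95, [(np.float64(483.2), np.float64(91.6)), (np.float64(61.8), np.float64(26.7)), 18.8], [331.4, 225.8, 388.6, 271.3]) [(0.72, array([248., 358.]), array([0.496, 0.051]))]
eraser_tray (0.82, [(np.float64(485.3), np.float64(419.5)), (np.float64(72.9), np.float64(48.9)), 88.9], [183.9, 234.8, 213.8, 262.3]) [(0.79, array([248., 202.]), array([0.487, 0.413]))]
pot_dish (0.94, [(np.float64(638.
[... 2440 characters left out ...]
7], [183.7, 235.0, 286.2, 306.5]) [(0.95, array([268., 233.]), array([0.491, 0.238]))]
punch_tray (0.91, [(np.float64(622.9), np.float64(270.8)), (np.float64(105.5), np.float64(108.6)), 12.9], [243.4, 211.2, 333.5, 251.1]) [(0.65, array([233., 287.]), array([0.632, 0.256]))]
tea_light (0.58, [(np.float64(621.4), np.float64(397.0)), (np.float64(68.6), np.float64(37.0)), 51.2], [221.9, 194.0, 243.3, 213.2]) [(0.8, array([204., 231.]), array([0.634, 0.414]))]
glue_stick (0.73, [(np.float64(519.0), np.float64(121.6)), (np.float64(151.3), np.float64(25.9)), 44.8], [288.2, 211.9, 305.6, 272.2]) [(0.94, array([262., 296.]), array([0.577, 0.18 ])), (0.66, array([273., 371.]), array([0.641, 0.077]))]
```

View pics/t1.png

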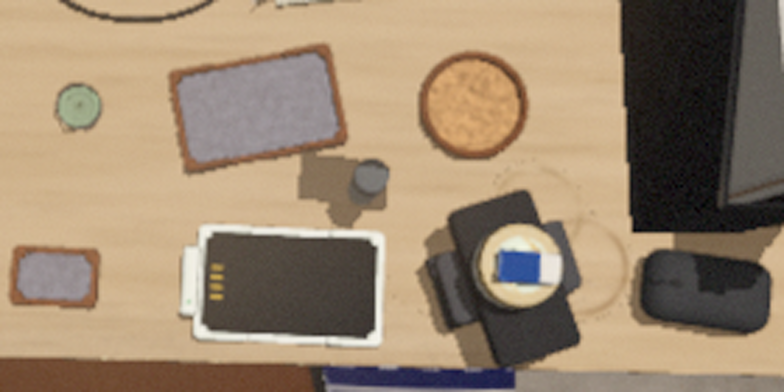

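View pics/w0.png

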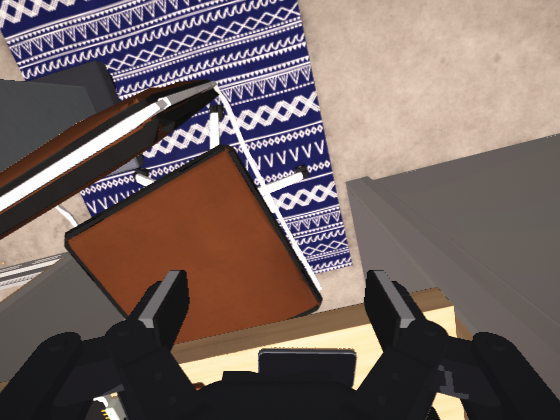

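```bash
cat >> h.py <<'E'
def to(x,y,z,jaw):
    "print scaled row for TCP target, jaw direction in deg world, tool down"
    s=telemetry.get_state(); p0=s["eef_pos"]; R0=R.from_quat(s["tcp_rot"])
    best=None
    for j in (jaw,jaw+180):
        a=np.radians(j); Y=np.array([np.cos(a),np.sin(a),0]); Z=np.array([0,0,-1.]); X=np.cross(Y,Z)
        r=(R0.inv()*R.from_matrix(np.c_[X,Y,Z])).as_rotvec()
        if best is None or np.linalg.norm(r)<np.linalg.norm(best): best=r
    d=R0.inv().apply(np.array([x,y,z])-p0)
    print("to",np.round([x,y,z,jaw],3).tolist(),"row",np.round(d/.15,3).tolist(),np.round(np.degrees(best)/90,3).tolist(),"mm",round(np.linalg.norm(d)*1000),"deg",np.round(np.degrees(np.linalg.norm(best)),1))
def st():
    s=telemetry.get_state(); Y=R.from_quat(s["tcp_rot"]).as_matrix()
    print("t",round(s["time"],2),"tcp",np.round(s["eef_pos"],4),"jaw",np.round(np.degrees(np.arctan2(Y[1,1],Y[0,1])),1),"tilt",np.round(Y[2,:],3),"F",np.round(s["contact_force"],1),"open",round(s["opening"],3),"q",np.round(s["qpos"],2))
E
python3 - <<'E'
from h import *
st()
p=imaging.read_camera("wrist"); s=telemetry.get_state()
Rm=cv2.Rodrigues(np.array(p["rvec"]))[0]; C=-Rm.T@p["tvec"]
R0=R.from_quat(s["tcp_rot"]).as_matrix()
print("cam in tool",R0.T@(C-s["eef_pos"]),"axes in tool (cols x y z)\n",np.round(R0.T@Rm.T,3),p["vfov"])
print(back(p,[(275,210),(20,300),(540,300)],0), C)
to(.49,.42,.30,75);to(.49,.055,.28,10)
E
```

```text
t 2.3 tcp [0.1721 0.6527 0.2313] jaw 75.2 tilt [ 0. -0. -1.] F [-0.5  1.3 -0.4] open 1.001 q [ 1.16  0.29  1.58  0.    1.28 -0.15]
cam in tool [ 0.08336547  0.00032697 -0.14225187] axes in tool (cols x y z)
 [[-0.    -0.946 -0.324]
 [ 1.    -0.    -0.   ]
 [ 0.    -0.324  0.946]] 68.22641367474326
[[0.21541885 0.63983585 0.        ]
 [0.25347658 0.25639522 0.        ]
 [0.4413107  0.96781799 0.        ]] [0.09153458 0.67425093 0.3735733 ]
to [0.49, 0.42, 0.3, 75.0] row [-2.445, -0.96, -0.458] [0.0, 0.0, 0.003] mm 400 deg 0.2
to [0.49, 0.055, 0.28, 10.0] row [-3.065, -3.313, -0.324] [0.0, 0.0, 0.725] mm 679 deg 65.2
```

```bash
python3 -c "
from h import *
to(.50,.25,.32,75)"
python3 -m crank '[[-0.33,-0.33,-0.1,0,0,0,1],[-0.6,-0.6,-0.2,0,0,0,1],[-0.85,-0.85,-0.3,0,0,0,1],[-0.95,-0.98,-0.4,0,0,0,1]]'
python3 -m crank '[[-0.33,-0.33,-0.1,0,0,0,1],[-0.6,-0.6,-0.1,0,0,0,1],[-0.85,-0.85,-0.1,0,0,0,1],[-0.95,-0.98,-0.1,0,0,0,1],[-0.95,-0.98,-0.1,0,0,0,1]]'
python3 -c "
from h import *
st();to(.50,.25,.32,75)"
```

```text
to [0.5, 0.25, 0.32, 75.0] row [-2.798, -2.039, -0.591] [0.0, 0.0, 0.003] mm 527 deg 0.2
time: 2.75
eef_pos: [0.2669, 0.4837, 0.2855]
tcp_rot: [0.128, 0.992, -0.001, -0.0]
contact_force: [0.4, -0.6, 0.6]
opening: 0.998
time: 3.25
eef_pos: [0.3688, 0.3035, 0.3015]
tcp_rot: [0.132, 0.991, -0.0, 0.001]
contact_force: [-0.1, 0.3, 0.2]
opening: 0.995
t 3.25 tcp [0.3688 0.3035 0.3015] jaw 74.9 tilt [-0.002 -0.    -1.   ] F [-0.1  0.3  0.2] open 0.995 q [ 0.48 -0.21  1.96 -0.    1.39 -0.83]
to [0.5, 0.25, 0.32, 75.0] row [-0.937, -0.116, -0.122] [-0.0, 0.001, -0.001] mm 143 deg 0.2
```

```bash
python3 -m crank '[[-0.33,0,-0.1,0,0,0,1],[-0.6,-0.1,-0.12,0,0,0,1],[-0.92,-0.11,-0.12,0,0,0,1],[-0.94,-0.12,-0.12,0,0,0,1]]'
python3 - <<'E'
from h import *
st(); p=imaging.read_camera("wrist"); save(p,"w1"); 
for l,z in [("eraser",.115),("cream_pot",.103),("power_bank",.068),("eraser_tray",.01),("pot_dish",.012),("charge_dock",.012),("punch_tray",.012),("tea_light",.015),("glue_stick",.09)]:
        q=finder.pinpoint(l,p); 
        print(l,rect(p,l,z),[(round(a["confidence"],2),np.round(a["location"]),np.round(back(p,a["location"][::-1],0)[0,:2],3)) for a in q[:2]])
E
```

```text
time: 3.65
eef_pos: [0.5021, 0.2523, 0.3181]
tcp_rot: [0.13, 0.991, -0.0, 0.0]
contact_force: [-0.3, 0.1, -1.3]
opening: 1.001
t 3.65 tcp [0.5021 0.2523 0.3181] jaw 75.0 tilt [-0.    -0.001 -1.   ] F [-0.3  0.1 -1.3] open 1.001 q [ 0.29 -0.02  1.76 -0.    1.4  -1.02]
eraser (0.65, [(np.float64(494.5), np.float64(58.0)), (np.float64(50.8), np.float64(25.3)), 87.7], [94.2, 199.5, 139.5, 228.7]) [(0.63, array([213., 121.]), array([ 0.516, -0.005]))]
cream_pot (0.61, [(np.float64(495.4), np.float64(65.9)), (np.float64(59.8), np.float64(75.3)), 14.3], [95.9, 182.1, 157.0, 236.3]) [(0.94, array([204., 135.]), array([0.508, 0.022]))]
power_bank (0.92, [(np.float64(488.8), np.float64(59.7)), (np.float64(128.3), np.float64(78.5)), 18.4], [81.1, 147.1, 182.5, 249.9]) [(0.75, array([195., 139.]), array([0.496, 0.035]))]
eraser_tray (0.61, [(np.float64(485.2), np.float64(419.3)), (np.float64(73.7), np.float64(48.9)), 88.3], [358.3, 102.4, 418.6, 143.3]) [(0.96, array([120., 386.]), array([0.483, 0.42 ])), (0.34, array([204., 132.]), array([0.508, 0.018]))]
pot_dish (0.69, [(np.float64(634.6), np
[... 245 characters left out ...]
9.2], [194.3, 112.2, 319.5, 196.5]) [(0.88, array([157., 257.]), array([0.487, 0.227]))]
punch_tray (0.93, [(np.float64(630.1), np.float64(256.3)), (np.float64(92.3), np.float64(140.7)), 12.0], [250.9, 198.7, 347.6, 281.7]) [(0.72, array([238., 300.]), array([0.631, 0.258])), (0.55, array([195., 137.]), array([0.495, 0.031]))]
tea_light (0.8, [(np.float64(626.6), np.float64(404.7)), (np.float64(43.3), np.float64(35.8)), 32.2], [378.2, 200.7, 407.5, 229.4]) [(0.81, array([211., 394.]), array([0.624, 0.412]))]
glue_stick (0.58, [(np.float64(552.0), np.float64(175.9)), (np.float64(25.3), np.float64(58.4)), 55.0], [215.0, 208.3, 244.7, 246.1]) [(0.89, array([216., 232.]), array([0.567, 0.163]))]
```

View pics/w1.png

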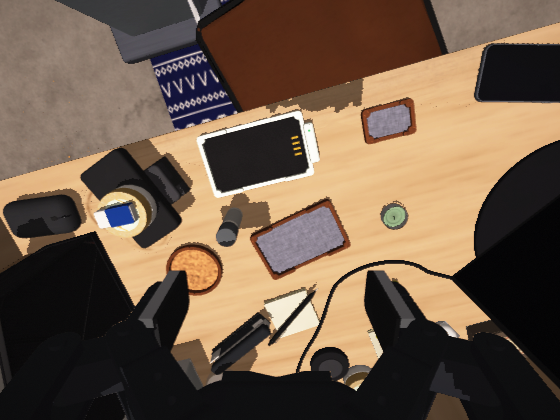

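```bash
python3 -c "
from h import *
to(.495,.10,.25,0)"
```

```text
to [0.495, 0.1, 0.25, 0.0] row [-0.239, -0.998, 0.46] [-0.0, -0.0, 0.836] mm 169 deg 75.2
```

```bash
python3 -m crank '[[-0.03,-0.1,0,0,0,0.09,1],[-0.06,-0.2,0.05,0,0,0.18,1],[-0.1,-0.35,0.1,0,0,0.27,1],[-0.12,-0.5,0.2,0,0,0.36,1],[-0.15,-0.65,0.3,0,0,0.45,1],[-0.2,-0.8,0.4,0,0,0.54,1],[-0.22,-0.9,0.46,0,0,0.63,1],[-0.24,-1,0.46,0,0,0.72,1],[-0.24,-1,0.46,0,0,0.81,1],[-0.24,-1,0.46,0,0,0.836,1],[-0.24,-1,0.46,0,0,0.836,1]]'
python3 - <<'E'
from h import *
st(); p=imaging.read_camera("wrist"); save(p,"w2"); 
for l,z in [("eraser",.115),("cream_pot",.103),("power_bank",.068),("hole_punch",.045)]:
        q=finder.pinpoint(l,p); 
        print(l,rect(p,l,z),[(round(a["confidence"],2),np.round(a["location"])) for a in q[:2]])
E
```

```text
time: 5.7
eef_pos: [0.4952, 0.0994, 0.25]
tcp_rot: [0.707, 0.707, 0.0, 0.0]
contact_force: [-0.3, 0.6, -0.2]
opening: 0.997
t 5.7 tcp [0.4952 0.0994 0.25  ] jaw -0.0 tilt [-0.  0. -1.] F [-0.3  0.6 -0.2] open 0.997 q [-0.   -0.11  1.97 -0.    1.28 -0.  ]
eraser (0.89, [(np.float64(495.1), np.float64(56.5)), (np.float64(48.3), np.float64(23.9)), 87.6], [264.3, 215.1, 291.7, 263.4]) [(0.62, array([236., 276.])), (0.25, array([121., 333.]))]
cream_pot (0.85, [(np.float64(498.0), np.float64(64.4)), (np.float64(65.5), np.float64(60.4)), 84.6], [245.4, 197.5, 309.5, 259.8]) [(0.76, array([222., 278.]))]
power_bank (0.62, [(np.float64(489.8), np.float64(56.3)), (np.float64(126.4), np.float64(73.0)), 18.2], [212.0, 178.0, 333.0, 265.9]) []
hole_punch (0.89, [(np.float64(482.4), np.float64(100.6)), (np.float64(60.4), np.float64(28.6)), 18.9], [241.5, 162.0, 312.5, 253.1]) []
```

View pics/w2.png

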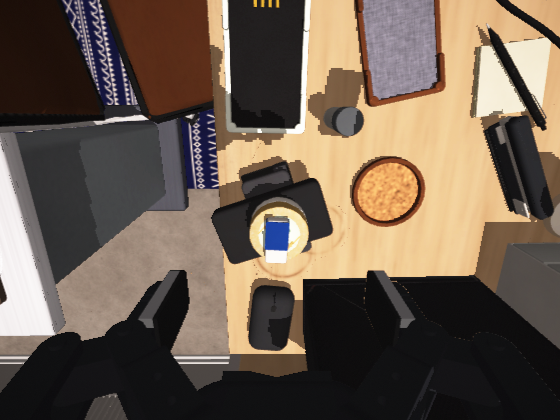

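```bash
python3 -c "
from h import *
to(.495,.056,.13,-2.4);to(.495,.056,.105,-2.4)"
```

```text
to [0.495, 0.056, 0.13, -2.4] row [-0.292, -0.001, 0.8] [-0.0, 0.0, 0.027] mm 128 deg 2.4
to [0.495, 0.056, 0.105, -2.4] row [-0.292, -0.001, 0.967] [-0.0, 0.0, 0.027] mm 151 deg 2.4
```

```bash
python3 -m crank '[[-0.15,0,0.2,0,0,0.027,1],[-0.29,0,0.45,0,0,0.027,1],[-0.29,0,0.7,0,0,0.027,0.7],[-0.29,0,0.85,0,0,0.027,0.6],[-0.29,0,0.967,0,0,0.027,0.5],[-0.29,0,0.967,0,0,0.027,0.5],[-0.29,0,0.967,0,0,0.027,0.5]]' 30
python3 - <<'E'
from h import *
st(); p=imaging.read_camera("wrist"); save(p,"w3",(140,150,420,360),2.8); p=imaging.read_camera("scene"); save(p,"s3",(220,180,420,330),4)
E
```

```text
time: 6.85
eef_pos: [0.4953, 0.0562, 0.1054]
tcp_rot: [0.722, 0.692, -0.0, -0.0]
contact_force: [-0.2, -1.0, -0.2]
opening: 0.502
t 6.85 tcp [0.4953 0.0562 0.1054] jaw -2.4 tilt [ 0. -0. -1.] F [-0.2 -1.  -0.2] open 0.502 q [-0.09  0.04  2.1   0.    1.   -0.05]
```

View pics/w3.png

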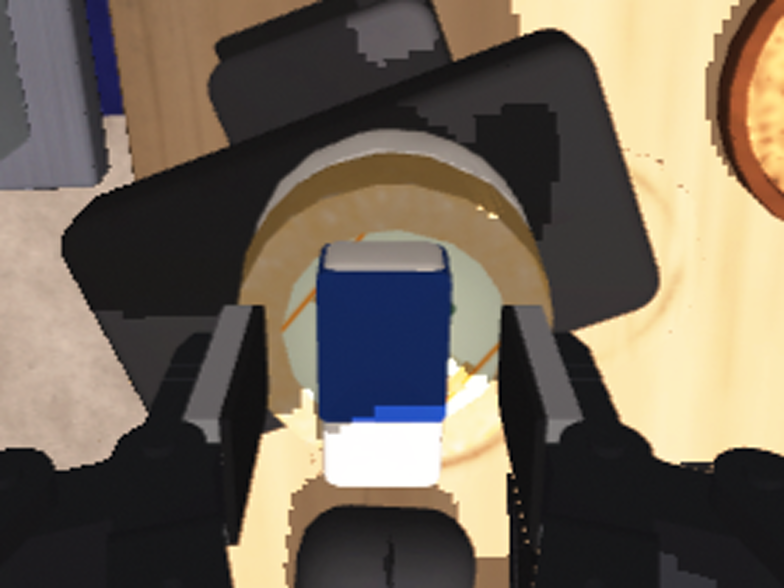

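View pics/s3.png

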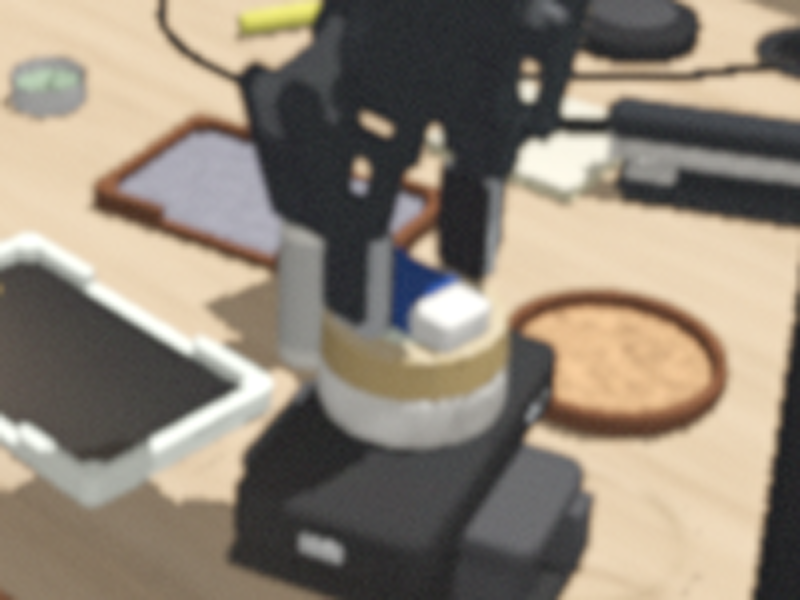

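```bash
python3 -m crank '[[0,0,0,0,0,0,0.35],[0,0,0,0,0,0,0.15],[0,0,0,0,0,0,0.1],[0,0,0,0,0,0,0.1],[0,0,0,0,0,0,0.1]]' 30
python3 - <<'E'
from h import *
st(); p=imaging.read_camera("wrist"); save(p,"w4",(140,150,420,360),2.8); p=imaging.read_camera("scene"); save(p,"s4",(220,180,420,330),4)
E
```

```text
time: 7.45
eef_pos: [0.4958, 0.0561, 0.1061]
tcp_rot: [0.722, 0.692, 0.001, 0.001]
contact_force: [-0.5, 1.0, 5.7]
opening: 0.243
t 7.45 tcp [0.4958 0.0561 0.1061] jaw -2.4 tilt [ 0.     0.002 -1.   ] F [-0.5  1.   5.7] open 0.243 q [-0.09  0.04  2.1   0.    1.   -0.05]
```

View pics/w4.png

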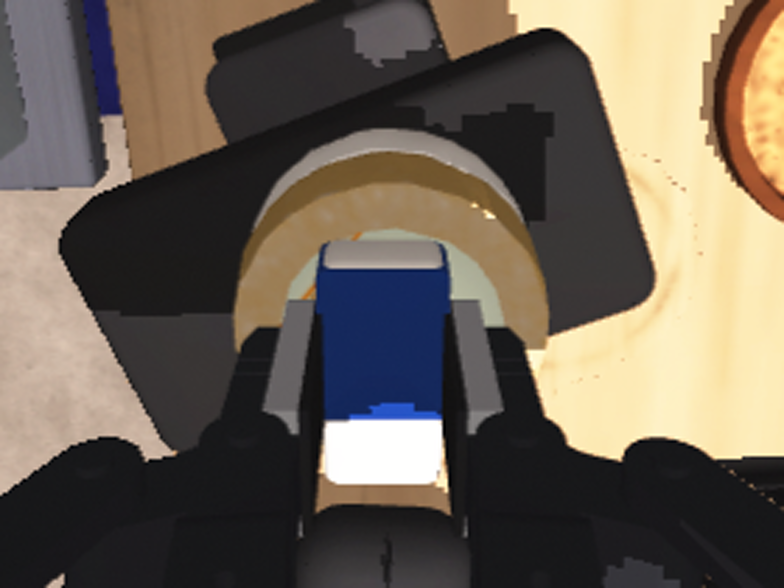

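View pics/s4.png

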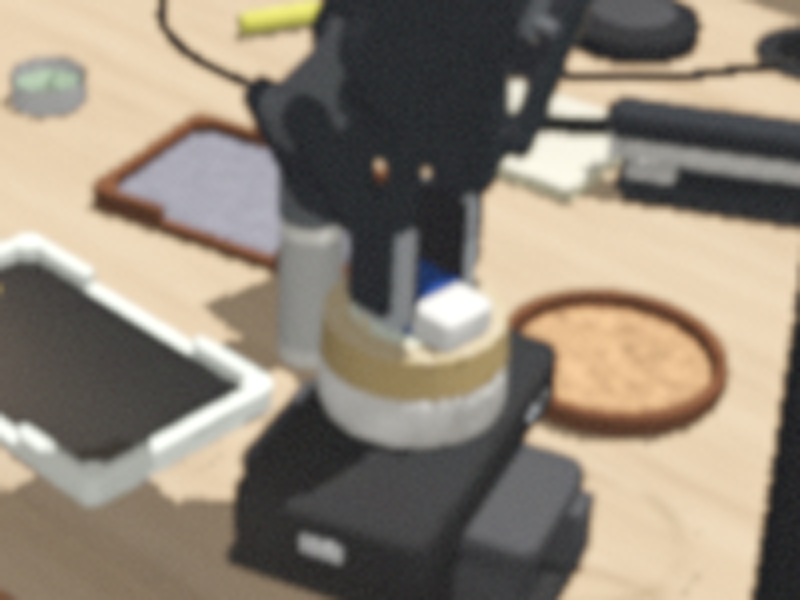

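```bash
python3 -m crank '[[0,0,-0.1,0,0,0,0.1],[0,0,-0.3,0,0,0,0.1],[0.15,0,-0.5,0,0,0,0.1],[0.4,0,-0.6,0,0,0,0.1],[0.7,0,-0.6,0,0,0,0.1],[1,0,-0.6,0,0,0,0.1]]' 30
python3 -m crank '[[0.25,0,0,0,0,0,0.1],[0.5,0,0,0,0,0,0.1],[0.75,0,0,0,0,0,0.1],[1,0,0,0,0,0,0.1],[1,0,0,0,0,0,0.1]]' 30
python3 - <<'E'
from h import *
st(); p=imaging.read_camera("wrist"); save(p,"w5"); print(rect(p,"eraser_tray",.01))
to(.485,.4195,.05,-1.4);to(.485,.4195,.0085,-1.4)
E
```

```text
time: 8.15
eef_pos: [0.5016, 0.2073, 0.1955]
tcp_rot: [0.722, 0.691, 0.001, 0.0]
contact_force: [0.7, 0.3, -0.1]
opening: 0.246
time: 8.65
eef_pos: [0.507, 0.3593, 0.194]
tcp_rot: [0.721, 0.693, -0.0, -0.001]
contact_force: [0.0, -0.3, -0.8]
opening: 0.244
t 8.65 tcp [0.507  0.3593 0.194 ] jaw -2.2 tilt [ 0.001 -0.001 -1.   ] F [ 0.  -0.3 -0.8] open 0.244 q [0.45 0.2  1.75 0.   1.19 0.49]
(0.84, [(np.float64(486.0), np.float64(421.0)), (np.float64(71.1), np.float64(48.1)), 87.8], [227.9, 90.7, 278.2, 162.6])
to [0.485, 0.42, 0.05, -1.4] row [0.417, -0.163, 0.959] [-0.001, 0.001, -0.01] mm 159 deg 1.0
to [0.485, 0.42, 0.008, -1.4] row [0.418, -0.163, 1.235] [-0.001, 0.001, -0.01] mm 197 deg 1.0
```

View pics/w5.png

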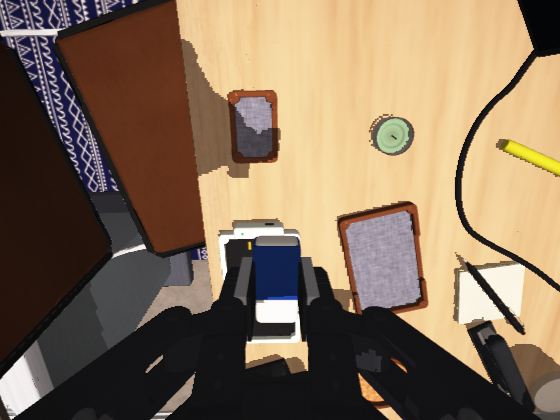

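```bash
python3 -m crank '[[0.2,-0.1,0.2,0,0,0,0.1],[0.42,-0.16,0.5,0,0,0,0.1],[0.42,-0.16,0.8,0,0,0,0.1],[0.42,-0.16,0.95,0,0,0,0.1],[0.42,-0.16,0.96,0,0,0,0.1],[0.42,-0.16,0.96,0,0,0,0.1]]' 30
python3 - <<'E'
from h import *
st(); p=imaging.read_camera("wrist"); save(p,"w6",(140,150,420,360),2.8); print(rect(p,"eraser_tray",.01))
to(.4855,.42,.0085,-2)
E
```

```text
time: 9.35
eef_pos: [0.4869, 0.4187, 0.0509]
tcp_rot: [0.722, 0.691, -0.0, 0.0]
contact_force: [0.4, -0.0, 0.4]
opening: 0.248
t 9.35 tcp [0.4869 0.4187 0.0509] jaw -2.5 tilt [-0.001 -0.001 -1.   ] F [ 0.4 -0.   0.4] open 0.248 q [ 0.55  0.41  1.77 -0.    0.96  0.6 ]
(0.63, [(np.float64(486.2), np.float64(432.5)), (np.float64(48.2), np.float64(52.5)), 0.2], [233.7, 181.7, 314.6, 258.1])
to [0.486, 0.42, 0.008, -2.0] row [-0.001, -0.021, 0.301] [0.002, -0.001, -0.006] mm 45 deg 0.6
```

View pics/w6.png

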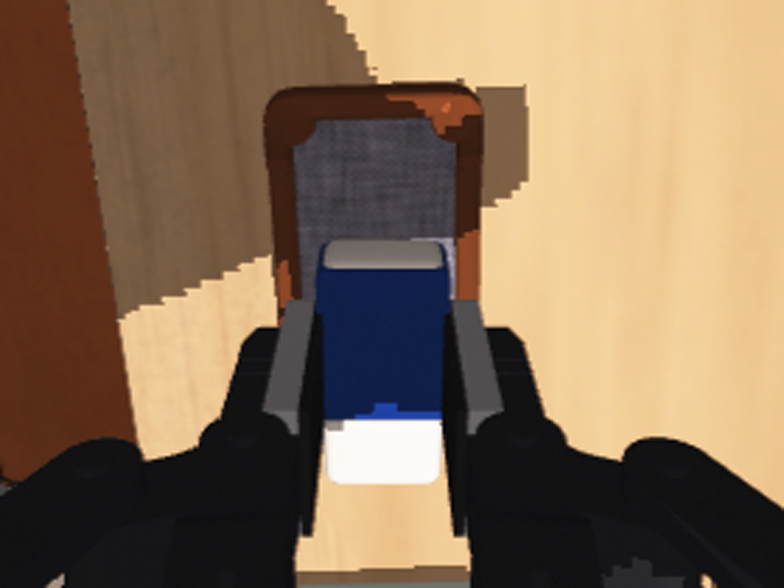

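```bash
python3 -m crank '[[0,-0.01,0.1,0,0,0,0.1],[0,-0.01,0.2,0,0,0,0.1],[0,-0.01,0.27,0,0,0,0.1],[0,-0.01,0.29,0,0,0,0.1],[0,-0.01,0.295,0,0,0,0.1]]' 30
python3 -c "
from h import *
st()"
```

```text
time: 9.95
eef_pos: [0.4846, 0.4195, 0.0079]
tcp_rot: [0.722, 0.692, -0.002, -0.0]
contact_force: [-5.3, -4.7, 14.9]
opening: 0.247
t 9.95 tcp [0.4846 0.4195 0.0079] jaw -2.4 tilt [-0.003 -0.003 -1.   ] F [-5.3 -4.7 14.9] open 0.247 q [ 0.56  0.48  1.78 -0.    0.89  0.6 ]
```

```bash
python3 -m crank '[[0,0,-0.007,0,0,0,0.1],[0,0,-0.007,0,0,0,0.3],[0,0,-0.007,0,0,0,0.36],[0,0,-0.007,0,0,0,0.36],[0,0,-0.1,0,0,0,0.4],[0,0,-0.4,0,0,0,0.5],[0,0,-0.7,0,0,0,0.7],[0,0,-1,0,0,0,0.9],[0,0,-1,0,0,0,1]]' 30
python3 - <<'E'
from h import *
st(); p=imaging.read_camera("wrist"); save(p,"w7",(140,100,420,310),2.8); print(rect(p,"eraser",.017),rect(p,"eraser_tray",.01))
to(.498,.20,.18,0)
E
```

```text
time: 10.85
eef_pos: [0.4894, 0.4228, 0.1673]
tcp_rot: [0.722, 0.692, 0.008, 0.002]
contact_force: [0.7, 0.0, 0.9]
opening: 0.979
t 10.85 tcp [0.4894 0.4228 0.1673] jaw -2.4 tilt [ 0.01   0.014 -1.   ] F [0.7 0.  0.9] open 0.979 q [0.56 0.27 1.71 0.   1.14 0.6 ]
(0.66, [(np.float64(484.9), np.float64(419.5)), (np.float64(45.2), np.float64(22.5)), 87.8], [256.0, 177.2, 282.3, 219.7]) (0.85, [(np.float64(485.6), np.float64(421.4)), (np.float64(72.4), np.float64(47.8)), 88.6], [243.7, 157.3, 297.2, 226.3])
to [0.498, 0.2, 0.18, 0.0] row [-1.461, 0.149, -0.151] [0.0, -0.0, -0.027] mm 221 deg 2.4
```

View pics/w7.png

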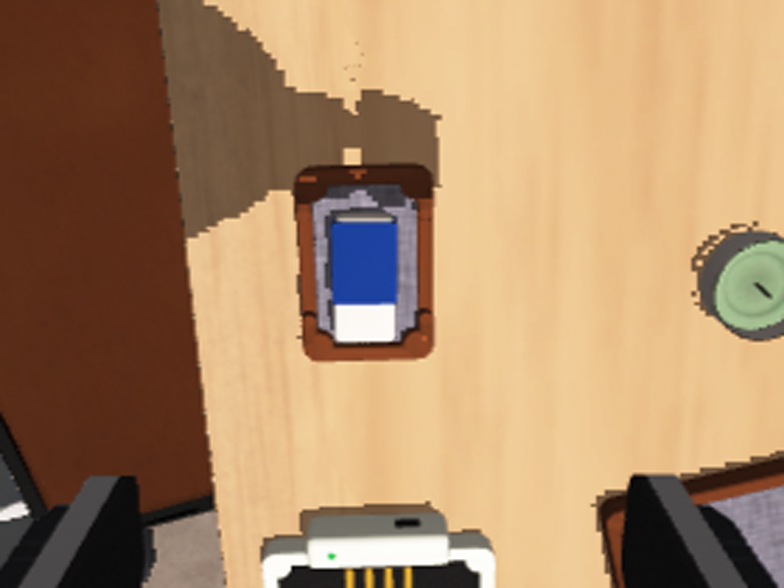

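```bash
python3 -m crank '[[-0.2,0.02,-0.1,0,0,-0.01,1],[-0.5,0.05,-0.3,0,0,-0.02,1],[-0.75,0.08,-0.4,0,0,-0.027,1],[-1,0.1,-0.4,0,0,-0.027,1]]' 40
python3 -m crank '[[-0.2,0,0,0,0,0,1],[-0.5,0.02,0,0,0,0,1],[-0.7,0.05,0,0,0,0,1],[-0.93,0.05,0,0,0,0,1],[-0.93,0.05,0,0,0,0,1],[-0.93,0.05,0,0,0,0,1]]' 40
python3 - <<'E'
from h import *
st(); p=imaging.read_camera("wrist"); save(p,"w8"); save(p,"w8c",(200,140,400,290),4)
for l,z in [("cream_pot",.103),("power_bank",.068),("pot_dish",.012),("glue_stick",.09)]:
    m=finder.masks_of(l,p)
    if not m: print(l);continue
    k=m[0]["pixels"].astype(np.uint8); c=max(cv2.findContours(k,0,1)[0],key=cv2.contourArea).reshape(-1,2)
    w=back(p,c,z)[:,:2]; (a,b)=cv2.minEnclosingCircle((w*1000).astype(np.float32)); print(l,rect(p,l,z),"circ",np.round(a,1),round(b,1), "ymin",w[:,1].min(),w[:,0].min(),w[:,0].max())
E
```

```text
time: 11.4
eef_pos: [0.4943, 0.2681, 0.218]
tcp_rot: [0.707, 0.707, 0.001, 0.001]
contact_force: [1.3, 0.0, 0.2]
opening: 0.999
time: 12.0
eef_pos: [0.5003, 0.1294, 0.215]
tcp_rot: [0.708, 0.706, -0.001, -0.001]
contact_force: [0.4, 1.2, -0.6]
opening: 0.999
t 12.0 tcp [0.5003 0.1294 0.215 ] jaw -0.1 tilt [ 0.    -0.003 -1.   ] F [ 0.4  1.2 -0.6] open 0.999 q [ 0.06 -0.05  1.98  0.    1.22  0.06]
cream_pot (0.84, [(np.float64(497.8), np.float64(64.8)), (np.float64(72.7), np.float64(58.4)), 90.0], [242.1, 235.0, 305.8, 303.2]) circ [497.1  64.7] 36.7 ymin 0.028445696280462562 0.46855520480620794 0.5269342150615521
power_bank (0.73, [(np.float64(489.8), np.float64(58.5)), (np.float64(126.5), np.float64(74.6)), 18.8], [205.8, 210.7, 332.9, 306.0]) circ [489.8  58.2] 69.9 ymin 0.005666766967706793 0.42323336787785304 0.5585749659273811
pot_dish (0.65, [(np.float64(637.0), np.float64(76.1)), (np.float64(89.1), np.float64(92.4)), 54.7], [351.7, 185.4, 432.8, 259.6]) circ [637.4  76.5] 46.9 ymin 0.0298563834236642 0.5910615276267934 0.6834453281131436
glue_stick (0.89, [(np.float64(558.6), np.float64(172.3)), (np.float64(25.9), np.float64(40.8)), 46.3], [322.5, 136.4, 366.5, 176.3]) circ [558.  171.8] 21.0 ymin 0.15448650700388894 0.538968007834642 0.5776260969610439
```

View pics/w8c.png

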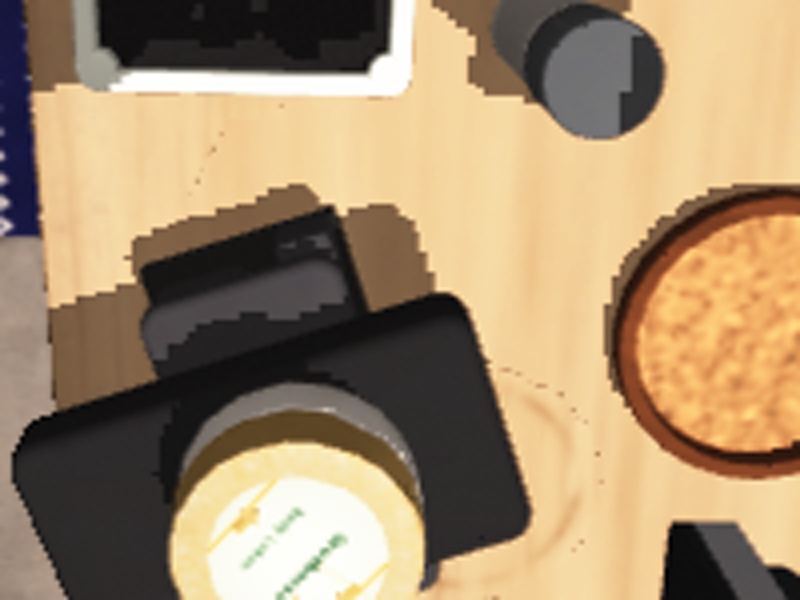

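Run:
```python
from h import *
p=imaging.read_camera("wrist")
print(back(p,[(274.3,279),(242,276),(306.6,276),(274.3,249.5)],.103))
to(.4978,.060,.18,0)
```

```text
[[0.49937056 0.05717235 0.103     ]
 [0.46897042 0.06040315 0.103     ]
 [0.52978607 0.0604057  0.103     ]
 [0.49942037 0.08798388 0.103     ]]
to [0.498, 0.06, 0.18, 0.0] row [-0.469, -0.023, 0.245] [0.0, -0.0, 0.0] mm 79 deg 0.0
```

```bash
python3 -c "
from h import *
to(.4987,.058,.072,0)"
python3 -m crank '[[-0.2,0,0.1,0,0,0,1],[-0.475,-0.01,0.25,0,0,0,1],[-0.475,-0.015,0.5,0,0,0,1],[-0.475,-0.015,0.75,0,0,0,1],[-0.475,-0.015,0.9,0,0,0,1],[-0.475,-0.015,0.95,0,0,0,1],[-0.475,-0.015,0.95,0,0,0,1]]' 40
python3 - <<'E'
from h import *
st(); p=imaging.read_camera("wrist"); save(p,"w9",(140,150,420,360),2.8);  p=imaging.read_camera("scene"); save(p,"s9",(220,180,420,330),4)
E
```

```text
to [0.499, 0.058, 0.072, 0.0] row [-0.482, -0.017, 0.965] [0.0, -0.0, 0.0] mm 162 deg 0.0
time: 13.2
eef_pos: [0.4983, 0.0588, 0.0734]
tcp_rot: [0.707, 0.707, -0.001, -0.001]
contact_force: [0.6, 0.5, 0.1]
opening: 0.997
t 13.2 tcp [0.4983 0.0588 0.0734] jaw -0.0 tilt [ 0.    -0.002 -1.   ] F [0.6 0.5 0.1] open 0.997 q [-0.09  0.1   2.11 -0.    0.93 -0.09]
```

View pics/w9.png

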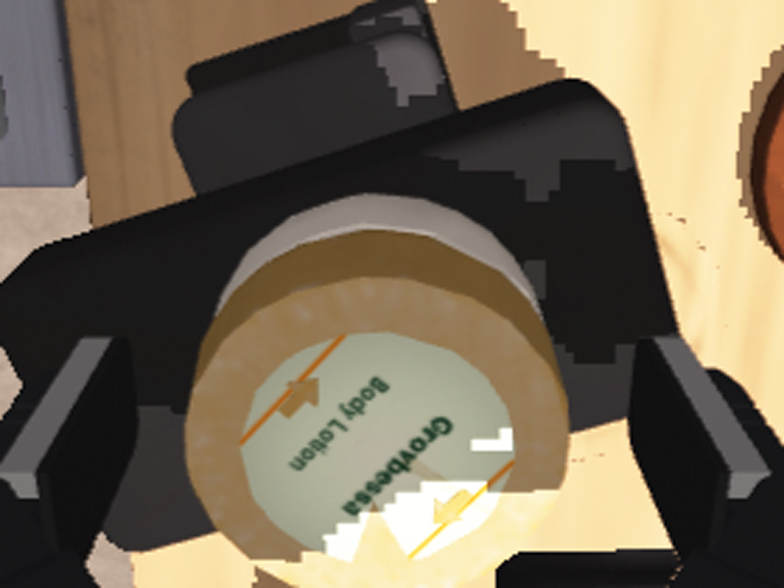

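View pics/s9.png

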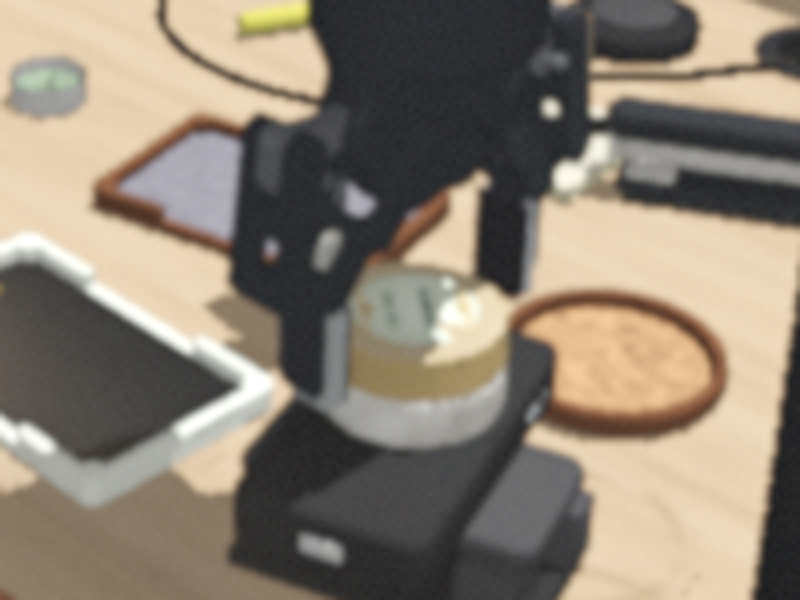

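```bash
python3 -m crank '[[0,0,0,0,0,0,0.8],[0,0,0,0,0,0,0.68],[0,0,0,0,0,0,0.64],[0,0,0,0,0,0,0.6],[0,0,0,0,0,0,0.6]]' 40
python3 - <<'E'
from h import *
st(); p=imaging.read_camera("wrist"); save(p,"w10",(140,150,420,360),2.8);
E
```

```text
time: 13.8
eef_pos: [0.5004, 0.0587, 0.0762]
tcp_rot: [0.707, 0.707, 0.001, 0.001]
contact_force: [-0.6, 0.2, 5.8]
opening: 0.705
t 13.8 tcp [0.5004 0.0587 0.0762] jaw 0.0 tilt [-0.     0.003 -1.   ] F [-0.6  0.2  5.8] open 0.705 q [-0.08  0.1   2.11  0.    0.93 -0.09]
```

View pics/w10.png

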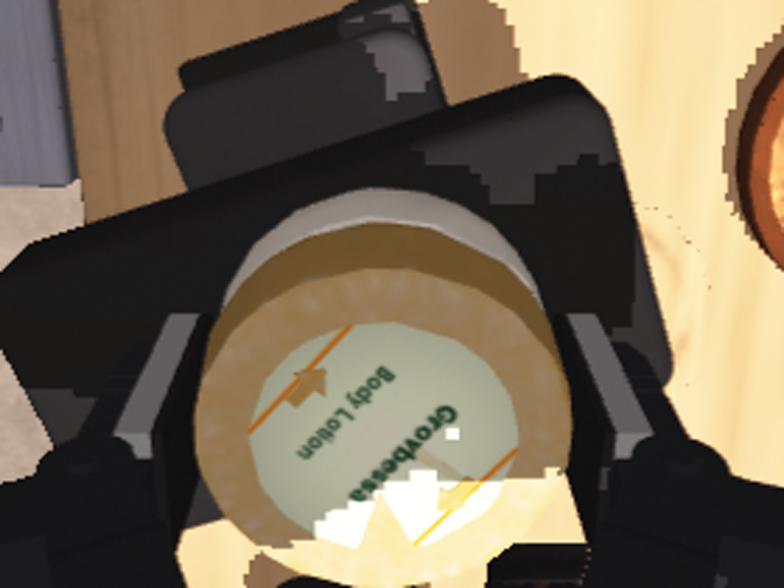

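```bash
python3 -m crank '[[0,0,-0.05,0,0,0,0.6],[0,0,-0.15,0,0,0,0.6],[0,0,-0.35,0,0,0,0.6],[0,0.15,-0.45,0,0,0,0.6],[0.05,0.4,-0.45,0,0,0,0.6],[0.11,0.65,-0.45,0,0,0,0.6],[0.11,0.85,-0.45,0,0,0,0.6],[0.11,0.92,-0.45,0,0,0,0.6],[0.11,0.92,-0.45,0,0,0,0.6]]' 40
python3 - <<'E'
from h import *
st(); p=imaging.read_camera("wrist"); save(p,"w11"); p=imaging.read_camera("scene"); save(p,"s11",(220,130,420,280),4);p=imaging.read_camera("top"); save(p,"t11",(260,130,460,280),4)
to(.6375,.076,.06,0)
E
```

```text
time: 14.75
eef_pos: [0.6373, 0.075, 0.1413]
tcp_rot: [0.707, 0.707, -0.0, -0.0]
contact_force: [0.1, 0.0, -0.9]
opening: 0.709
t 14.75 tcp [0.6373 0.075  0.1413] jaw -0.0 tilt [-0.    -0.001 -1.   ] F [ 0.1  0.  -0.9] open 0.709 q [-0.04  0.3   1.73 -0.    1.11 -0.04]
to [0.638, 0.076, 0.06, 0.0] row [0.006, 0.015, 0.541] [-0.001, -0.0, -0.0] mm 81 deg 0.1
```

View pics/w11.png

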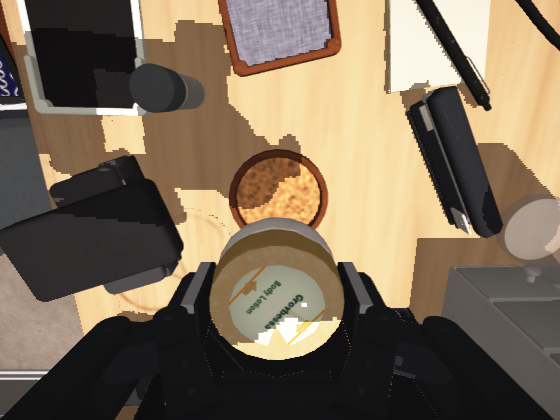

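View pics/s11.png

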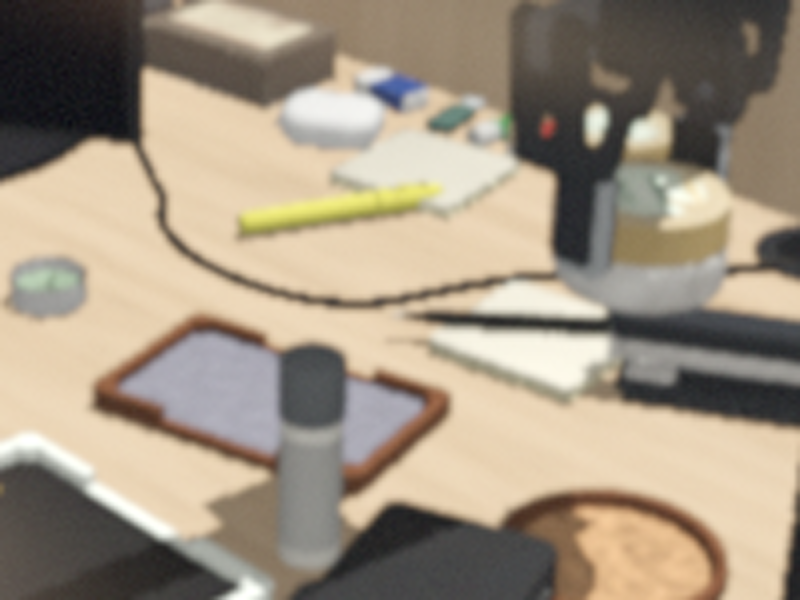

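View pics/t11.png

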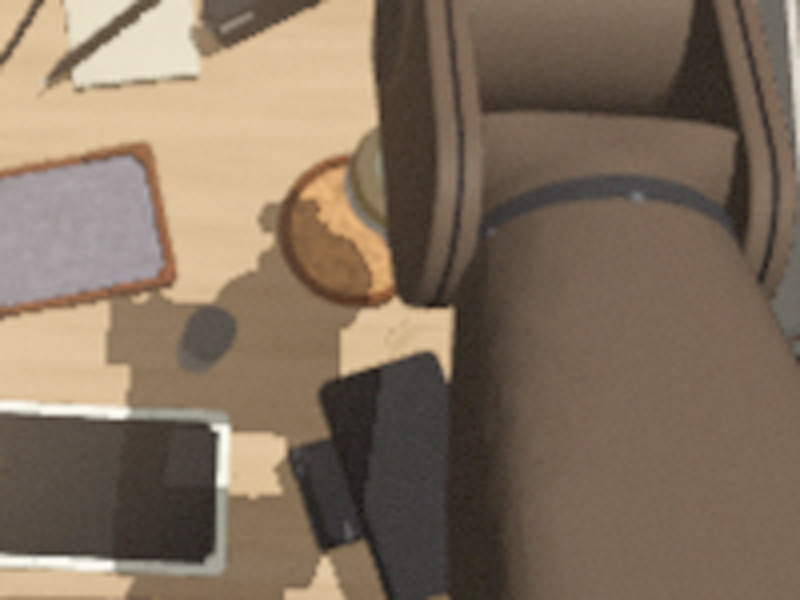

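```bash
python3 -m crank '[[0,0.01,0.15,0,0,0,0.6],[0,0.01,0.4,0,0,0,0.6],[0,0.01,0.6,0,0,0,0.6],[0,0.01,0.75,0,0,0,0.6],[0,0.01,0.82,0,0,0,0.6],[0,0.01,0.84,0,0,0,0.6],[0,0.01,0.85,0,0,0,0.6]]' 40
python3 - <<'E'
from h import *
st(); p=imaging.read_camera("wrist"); save(p,"w12",(140,150,420,360),2.8); p=imaging.read_camera("scene"); save(p,"s12",(260,180,460,330),4)
E
```

```text
time: 15.6
eef_pos: [0.6387, 0.0751, 0.0151]
tcp_rot: [0.707, 0.707, 0.0, 0.0]
contact_force: [0.2, -0.2, -0.7]
opening: 0.7
t 15.6 tcp [0.6387 0.0751 0.0151] jaw -0.0 tilt [-0.     0.001 -1.   ] F [ 0.2 -0.2 -0.7] open 0.7 q [-0.04  0.47  1.78  0.    0.9  -0.04]
```

View pics/w12.png

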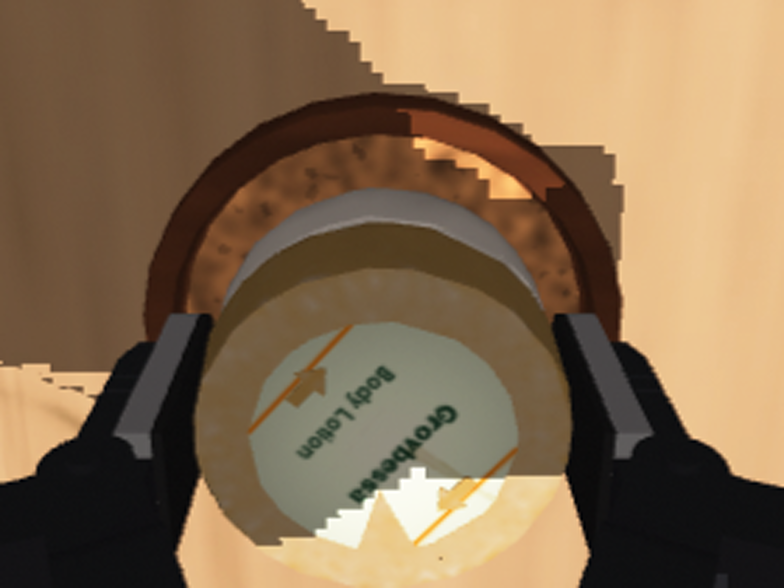

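View pics/s12.png

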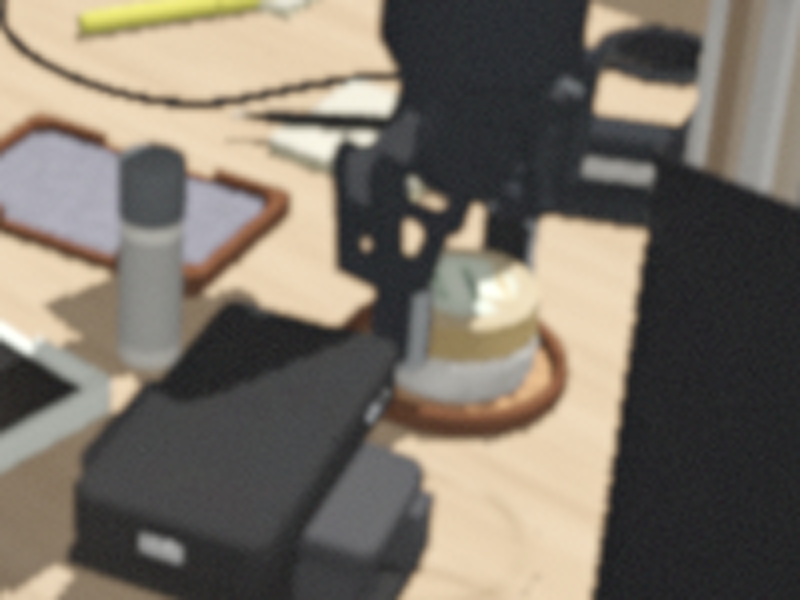

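Centred in the dish and not yet touching; go down in small steps.

```bash
python3 -m crank '[[0,0,0.01,0,0,0,0.6],[0,0,0.02,0,0,0,0.6],[0,0,0.02,0,0,0,0.6]]' 40
python3 -m crank '[[0,0,0.008,0,0,0,0.6],[0,0,0.008,0,0,0,0.6]]' 40
```

```text
time: 16.0
eef_pos: [0.6395, 0.0751, 0.0132]
tcp_rot: [0.707, 0.707, 0.001, 0.001]
contact_force: [-1.9, -0.2, 4.6]
opening: 0.704
time: 16.2
eef_pos: [0.6395, 0.0751, 0.0132]
tcp_rot: [0.707, 0.707, 0.0, 0.001]
contact_force: [-5.5, 0.3, 9.6]
opening: 0.707
```

Touching the floor at the expected height (0.0132). Release and go up.

```bash
python3 -m crank '[[0,0,-0.008,0,0,0,0.7],[0,0,-0.008,0,0,0,0.85],[0,0,-0.008,0,0,0,1],[0,0,-0.008,0,0,0,1],[0,0,-0.1,0,0,0,1],[0,0,-0.3,0,0,0,1],[0,0,-0.6,0,0,0,1],[0,0,-0.9,0,0,0,1],[0,0,-1,0,0,0,1],[0,0,-1,0,0,0,1]]' 60
python3 - <<'E'
from h import *
st(); p=imaging.read_camera("wrist"); save(p,"w13"); p=imaging.read_camera("scene"); save(p,"s13",(260,180,460,330),4)
to(.490,.10,.20,-72);to(.490,.10,.20,108)
E
```

```text
time: 17.2
eef_pos: [0.6407, 0.0751, 0.1648]
tcp_rot: [0.707, 0.707, 0.003, 0.003]
contact_force: [0.3, -0.5, 0.0]
opening: 1.001
t 17.2 tcp [0.6407 0.0751 0.1648] jaw -0.0 tilt [-0.     0.008 -1.   ] F [ 0.3 -0.5  0. ] open 1.001 q [-0.04  0.28  1.71 -0.    1.14 -0.04]
to [0.49, 0.1, 0.2, -72.0] row [0.166, -0.985, -0.272] [-0.001, 0.001, 0.8] mm 155 deg 72.0
to [0.49, 0.1, 0.2, 108.0] row [0.166, -0.985, -0.272] [-0.001, 0.001, 0.8] mm 155 deg 72.0
```

View pics/w13.png

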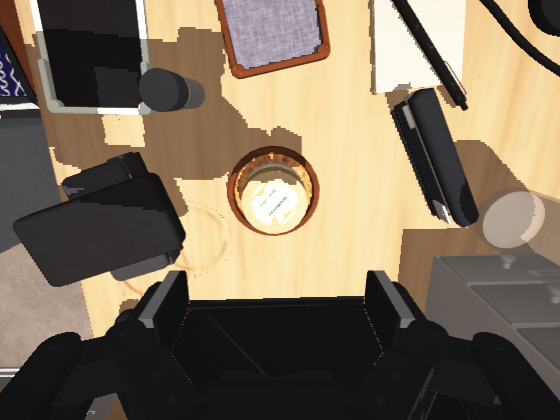

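View pics/s13.png

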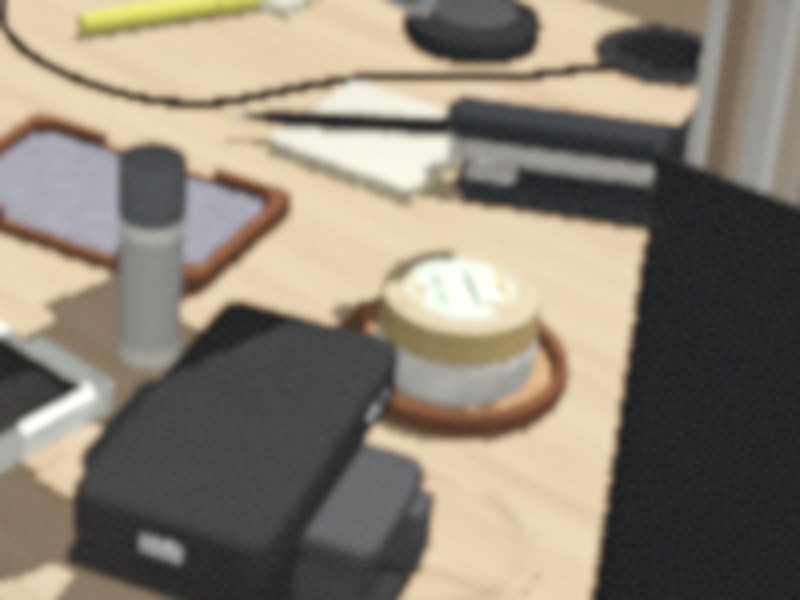

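```bash
python3 -m crank '[[0,-0.05,-0.1,0,0,0.09,1],[0,-0.15,-0.2,0,0,0.18,1],[0,-0.3,-0.25,0,0,0.27,1],[0,-0.45,-0.25,0,0,0.36,1],[0,-0.6,-0.25,0,0,0.45,1],[-0.02,-0.75,-0.25,0,0,0.54,1],[-0.05,-0.85,-0.25,0,0,0.63,1],[-0.1,-0.95,-0.25,0,0,0.72,1],[-0.1,-1,-0.25,0,0,0.79,1],[-0.1,-1,-0.25,0,0,0.79,1],[-0.1,-1,-0.25,0,0,0.79,1]]' 80
python3 - <<'E'
from h import *
st(); p=imaging.read_camera("wrist"); save(p,"w14")
for l,z in [("power_bank",.068),("hole_punch",.045),("glue_stick",.09)]:
    print(l,rect(p,l,z))
E
```

```text
time: 18.4
eef_pos: [0.4876, 0.0602, 0.1956]
tcp_rot: [0.986, 0.165, -0.002, -0.0]
contact_force: [-0.0, 0.4, 0.5]
opening: 1.0
t 18.4 tcp [0.4876 0.0602 0.1956] jaw -71.0 tilt [-0.003 -0.001 -1.   ] F [-0.   0.4  0.5] open 1.0 q [-0.08 -0.09  2.05  0.    1.18  1.15]
power_bank (0.56, [(np.float64(492.0), np.float64(53.8)), (np.float64(128.3), np.float64(68.1)), 18.3], [248.0, 124.3, 326.0, 263.3])
hole_punch (0.97, [(np.float64(514.2), np.float64(12.3)), (np.float64(62.8), np.float64(19.2)), 18.6], [229.8, 147.6, 348.3, 216.8])
glue_stick (0.83, [(np.float64(565.9), np.float64(158.7)), (np.float64(26.3), np.float64(41.8)), 14.7], [155.0, 51.3, 213.9, 95.7])
```

View pics/w14.png

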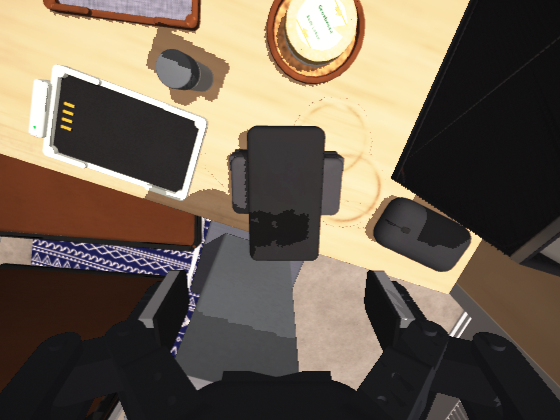

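```bash
python3 -c "
from h import *
to(.4905,.0535,.09,-71.5);to(.4905,.0535,.043,-71.5)"
```

```text
to [0.49, 0.054, 0.09, -71.5] row [-0.002, 0.047, 0.713] [-0.0, 0.001, 0.005] mm 107 deg 0.5
to [0.49, 0.054, 0.043, -71.5] row [-0.001, 0.047, 1.027] [-0.0, 0.001, 0.005] mm 154 deg 0.5
```

```bash
python3 -m crank '[[0,0.047,0.2,0,0,0.005,1],[0,0.047,0.45,0,0,0.005,1],[0,0.047,0.65,0,0,0.005,1],[0,0.047,0.75,0,0,0.005,1],[0,0.047,0.8,0,0,0.005,1]]' 80
python3 - <<'E'
from h import *
st(); p=imaging.read_camera("wrist"); save(p,"w15",(140,120,420,330),2.8);to(.4905,.0535,.043,-71.5)
E
```

```text
time: 19.1
eef_pos: [0.4896, 0.0536, 0.0754]
tcp_rot: [0.987, 0.161, -0.002, -0.0]
contact_force: [-0.4, -0.2, 0.6]
opening: 1.002
t 19.1 tcp [0.4896 0.0536 0.0754] jaw -71.5 tilt [-0.003 -0.002 -1.   ] F [-0.4 -0.2  0.6] open 1.002 q [-0.1   0.08  2.13 -0.    0.94  1.15]
to [0.49, 0.054, 0.043, -71.5] row [0.006, 0.003, 0.215] [-0.001, 0.002, -0.0] mm 32 deg 0.2
```

View pics/w15.png

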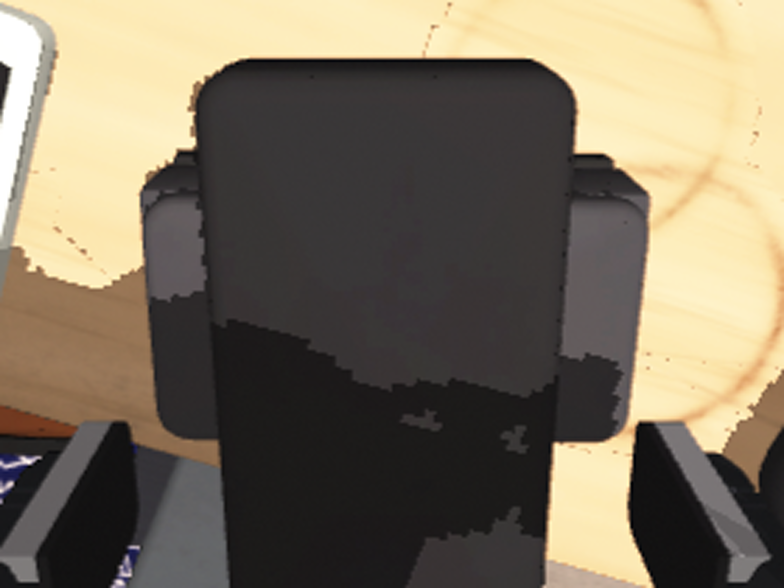

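```bash
python3 -m crank '[[0.006,0.003,0.1,0,0,0,1],[0.006,0.006,0.2,0,0,0,1],[0.006,0.006,0.215,0,0,0,1],[0.006,0.006,0.215,0,0,0,0.9],[0.006,0.006,0.215,0,0,0,0.8],[0.006,0.006,0.215,0,0,0,0.7],[0.006,0.006,0.215,0,0,0,0.7],[0.006,0.006,0.215,0,0,0,0.7]]' 80
python3 - <<'E'
from h import *
st(); p=imaging.read_camera("scene"); save(p,"s16",(240,200,440,350),4)
E
```

```text
time: 19.95
eef_pos: [0.4929, 0.0532, 0.0473]
tcp_rot: [0.987, 0.16, 0.001, -0.0]
contact_force: [-2.9, 0.5, 6.6]
opening: 0.772
t 19.95 tcp [0.4929 0.0532 0.0473] jaw -71.6 tilt [ 0.002 -0.    -1.   ] F [-2.9  0.5  6.6] open 0.772 q [-0.1   0.13  2.13  0.    0.87  1.15]
```

View pics/s16.png

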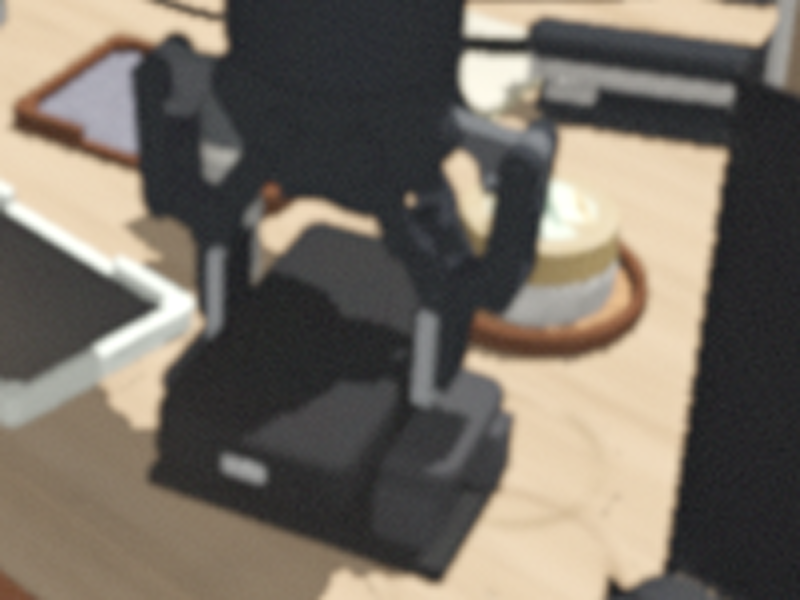

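```bash
python3 -m crank '[[0,0,-0.04,0,0,0,0.7],[0,0,-0.1,0,0,0,0.7],[0,0,-0.2,0,0,0,0.7],[0,0,-0.4,0,0,0,0.7],[0,0,-0.6,0,0,0,0.7],[0,0,-0.75,0,0,0,0.7],[0,0,-0.75,0,0,0,0.7]]' 80
python3 - <<'E'
from h import *
st(); p=imaging.read_camera("scene"); save(p,"s17",(240,150,440,350),3)
p=imaging.read_camera("wrist"); save(p,"w17")
to(.483,.226,.13,-1)
E
```

```text
time: 20.7
eef_pos: [0.4943, 0.0526, 0.1619]
tcp_rot: [0.987, 0.16, 0.004, 0.001]
contact_force: [0.7, -0.9, -3.4]
opening: 0.773
t 20.7 tcp [0.4943 0.0526 0.1619] jaw -71.6 tilt [ 0.008  0.004 -1.   ] F [ 0.7 -0.9 -3.4] open 0.773 q [-0.1  -0.04  2.07 -0.    1.1   1.15]
to [0.483, 0.226, 0.13, -1.0] row [0.312, -1.113, 0.183] [0.0, 0.0, -0.784] mm 175 deg 70.6
```

View pics/s17.png

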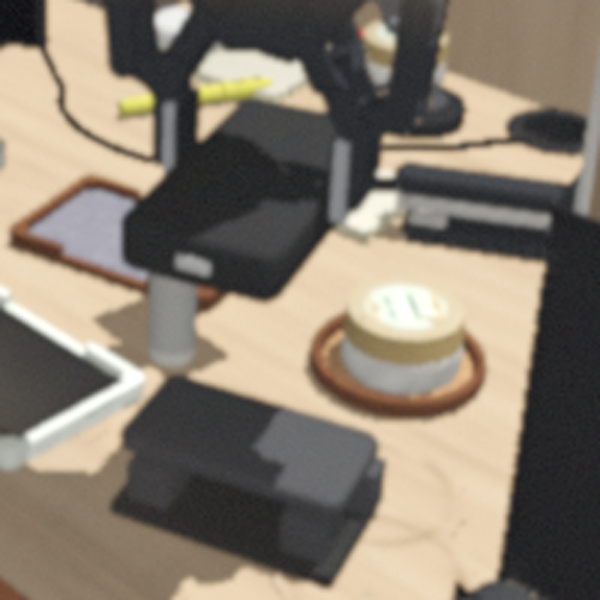

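View pics/w17.png

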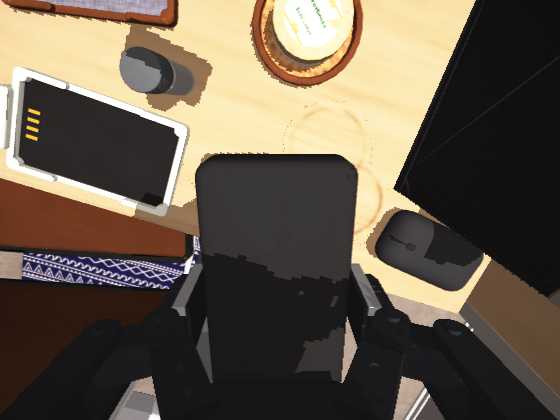

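```bash
python3 -m crank '[[0.02,-0.05,0,0,0,-0.08,0.7],[0.05,-0.12,0,0,0,-0.17,0.7],[0.08,-0.22,0,0,0,-0.26,0.7],[0.1,-0.34,0,0,0,-0.35,0.7],[0.14,-0.46,0,0,0,-0.44,0.7],[0.18,-0.58,0,0,0,-0.53,0.7],[0.22,-0.7,0,0,0,-0.62,0.7],[0.26,-0.82,0,0,0,-0.71,0.7],[0.3,-0.94,0,0,0,-0.78,0.7],[0.31,-1,0,0,0,-0.784,0.7],[0.31,-1,0,0,0,-0.784,0.7]]' 80
python3 - <<'E'
from h import *
st(); p=imaging.read_camera("wrist"); save(p,"w18"); print(rect(p,"power_bank",.18),rect(p,"charge_dock",.012))
to(.483,.226,.06,-1);to(.483,.226,.0,-1)
E
```

```text
time: 21.9
eef_pos: [0.487, 0.2103, 0.1557]
tcp_rot: [0.713, 0.701, -0.002, -0.001]
contact_force: [0.1, -0.8, -4.6]
opening: 0.771
t 21.9 tcp [0.487  0.2103 0.1557] jaw -1.0 tilt [-0.001 -0.004 -1.   ] F [ 0.1 -0.8 -4.6] open 0.771 q [ 0.22  0.05  1.99 -0.    1.1   0.23]
(0.82, [(np.float64(487.5), np.float64(219.9)), (np.float64(112.5), np.float64(64.3)), 89.2], [195.5, 150.5, 357.4, 383.4]) (0.9, [(np.float64(484.6), np.float64(282.9)), (np.float64(65.0), np.float64(93.6)), 88.2], [218.6, 79.4, 326.6, 152.9])
to [0.483, 0.226, 0.06, -1.0] row [0.112, -0.035, 0.646] [-0.001, 0.001, -0.001] mm 99 deg 0.1
to [0.483, 0.226, 0.0, -1.0] row [0.112, -0.034, 1.046] [-0.001, 0.001, -0.001] mm 158 deg 0.1
```

View pics/w18.png

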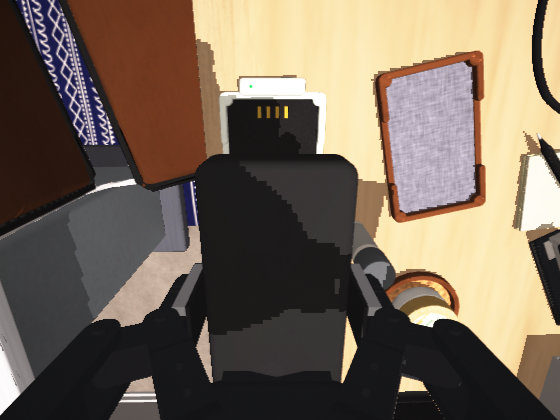

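```bash
python3 - <<'E'
from h import *
p=imaging.read_camera("wrist"); save(p,"w18c",(200,60,350,170),5)
print(back(p,[(222,94),(326,93),(230,110),(318,108)],.012))
E
python3 -m crank '[[0.05,-0.02,0.05,0,0,0,0.7],[0.12,-0.03,0.2,0,0,0,0.7],[0.125,-0.035,0.4,0,0,0,0.7],[0.125,-0.035,0.55,0,0,0,0.7],[0.125,-0.035,0.65,0,0,0,0.7],[0.125,-0.035,0.65,0,0,0,0.7]]' 80
python3 - <<'E'
from h import *
st(); p=imaging.read_camera("wrist"); save(p,"w19",(120,60,440,300),2.5); 
p=imaging.read_camera("scene"); save(p,"s19",(140,150,380,330),3.3)
E
```

```text
[[0.44263805 0.30139504 0.012     ]
 [0.53288614 0.30045888 0.012     ]
 [0.44868758 0.2880443  0.012     ]
 [0.52624971 0.28822027 0.012     ]]
time: 22.7
eef_pos: [0.4815, 0.2281, 0.0575]
tcp_rot: [0.713, 0.701, -0.002, -0.001]
contact_force: [-0.2, -0.8, -4.3]
opening: 0.773
t 22.7 tcp [0.4815 0.2281 0.0575] jaw -1.0 tilt [-0.002 -0.006 -1.   ] F [-0.2 -0.8 -4.3] open 0.773 q [0.25 0.19 2.04 0.   0.91 0.27]
```

View pics/w18c.png

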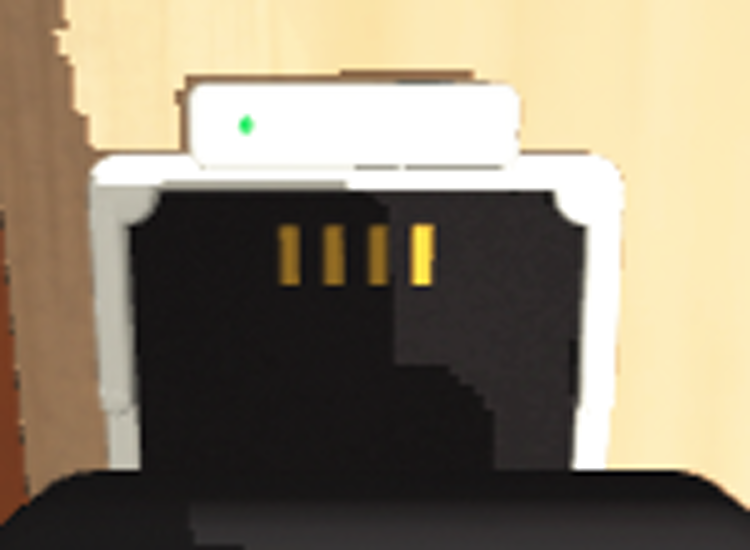

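View pics/w19.png

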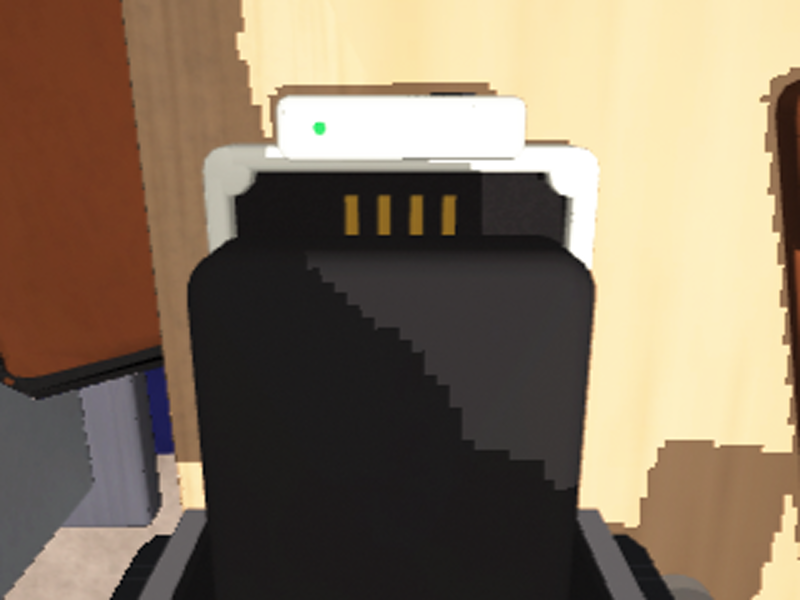

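View pics/s19.png

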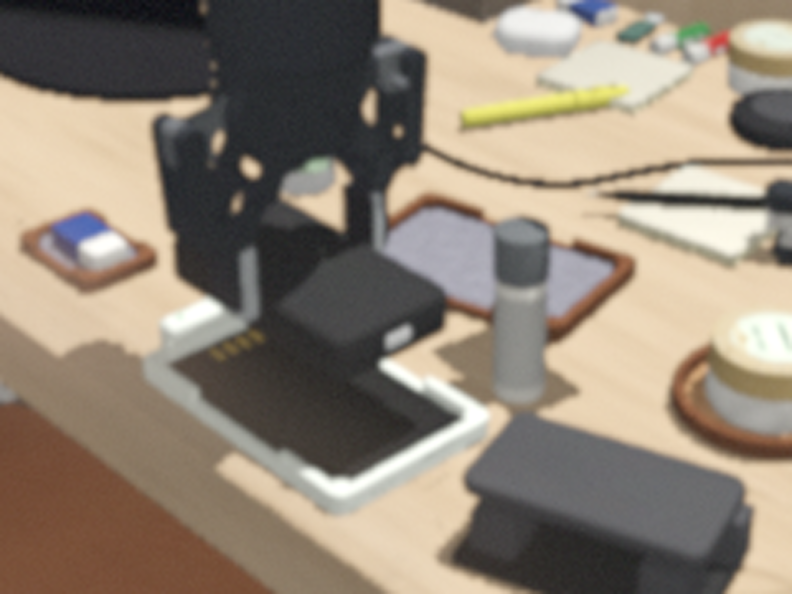

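```bash
python3 -m crank '[[0,0.015,0.06,0,0,0,0.7],[0,0.017,0.15,0,0,0,0.7],[0,0.017,0.24,0,0,0,0.7],[0,0.017,0.29,0,0,0,0.7],[0,0.017,0.3,0,0,0,0.7],[0,0.017,0.3,0,0,0,0.7]]' 80
python3 - <<'E'
from h import *
st(); p=imaging.read_camera("wrist"); save(p,"w20",(120,60,440,300),2.5); 
p=imaging.read_camera("scene"); save(p,"s20",(140,150,380,330),3.3)
E
```

```text
time: 23.4
eef_pos: [0.4858, 0.2286, 0.0146]
tcp_rot: [0.713, 0.701, -0.001, -0.0]
contact_force: [0.9, 0.8, -3.8]
opening: 0.768
t 23.4 tcp [0.4858 0.2286 0.0146] jaw -1.0 tilt [-0.    -0.001 -1.   ] F [ 0.9  0.8 -3.8] open 0.768 q [ 0.25  0.27  2.04 -0.    0.83  0.27]
```

View pics/w20.png

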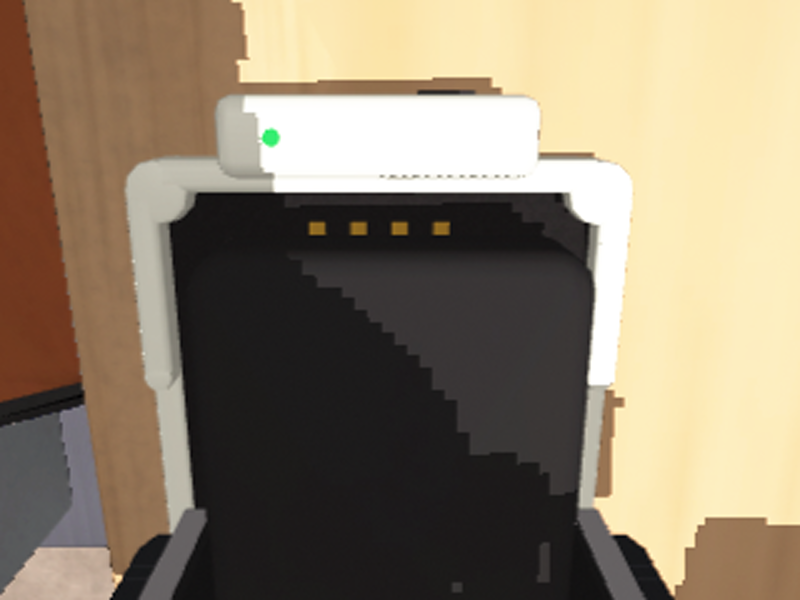

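View pics/s20.png

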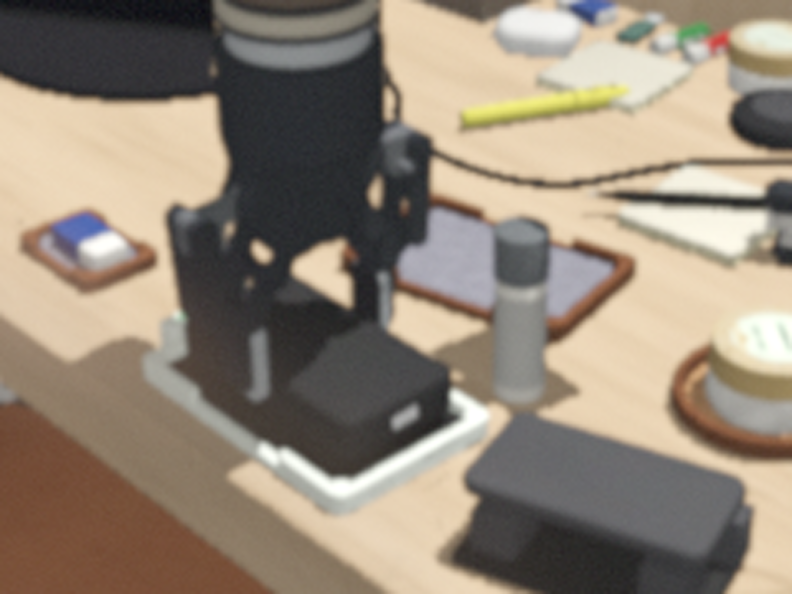

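```bash
python3 -m crank '[[0.01,-0.01,0.02,0,0,0,0.7],[0.01,-0.01,0.04,0,0,0,0.7],[0.01,-0.01,0.048,0,0,0,0.7],[0.01,-0.01,0.048,0,0,0,0.7]]' 80
python3 -m crank '[[0,0,0.006,0,0,0,0.7],[0,0,0.006,0,0,0,0.7]]' 80
```

```text
time: 23.9
eef_pos: [0.4844, 0.2302, 0.0078]
tcp_rot: [0.713, 0.701, -0.0, -0.0]
contact_force: [0.4, -0.2, -3.6]
opening: 0.771
time: 24.1
eef_pos: [0.4848, 0.2303, 0.0074]
tcp_rot: [0.713, 0.701, 0.0, 0.0]
contact_force: [-0.3, 0.3, -2.0]
opening: 0.771
```

```bash
python3 -m crank '[[0,0,0.007,0,0,0,0.7],[0,0,0.007,0,0,0,0.7]]' 80
python3 -m crank '[[0,0,0,0,0,0,0.8],[0,0,0,0,0,0,0.9],[0,0,0,0,0,0,0.9],[0,0,-0.1,0,0,0,0.95],[0,0,-0.3,0,0,0,1],[0,0,-0.55,0,0,0,1],[0,0,-0.8,0,0,0,1],[0,0,-1,0,0,0,1],[0,0,-1,0,0,0,1]]' 80
python3 - <<'E'
from h import *
st(); p=imaging.read_camera("wrist"); save(p,"w21",(120,60,440,300),2.5); print(rect(p,"power_bank",.028),rect(p,"charge_dock",.012))
p=imaging.read_camera("scene"); save(p,"s21",(140,150,380,330),3.3)
E
```

```text
time: 24.3
eef_pos: [0.4848, 0.2303, 0.0073]
tcp_rot: [0.713, 0.701, -0.0, -0.0]
contact_force: [-3.7, -0.4, 4.2]
opening: 0.773
time: 25.2
eef_pos: [0.4884, 0.2313, 0.1633]
tcp_rot: [0.713, 0.701, 0.006, 0.003]
contact_force: [0.0, -0.7, 0.8]
opening: 0.997
t 25.2 tcp [0.4884 0.2313 0.1633] jaw -1.0 tilt [ 0.003  0.012 -1.   ] F [ 0.  -0.7  0.8] open 0.997 q [0.25 0.05 1.98 0.   1.1  0.27]
(0.9, [(np.float64(485.0), np.float64(230.0)), (np.float64(127.4), np.float64(67.8)), 89.1], [234.2, 130.1, 308.6, 262.0]) (0.63, [(np.float64(483.6), np.float64(232.1)), (np.float64(166.1), np.float64(93.5)), 89.0], [218.2, 105.8, 318.3, 265.4])
```

View pics/w21.png

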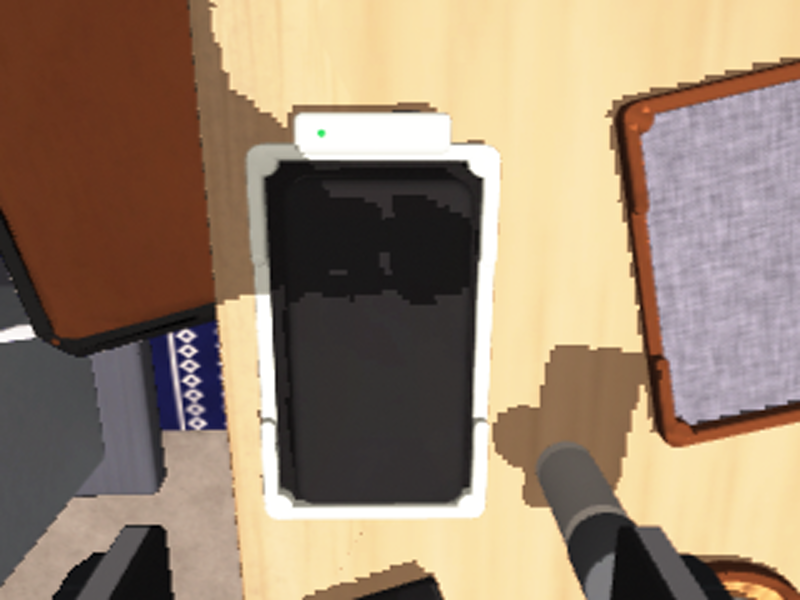

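View pics/s21.png

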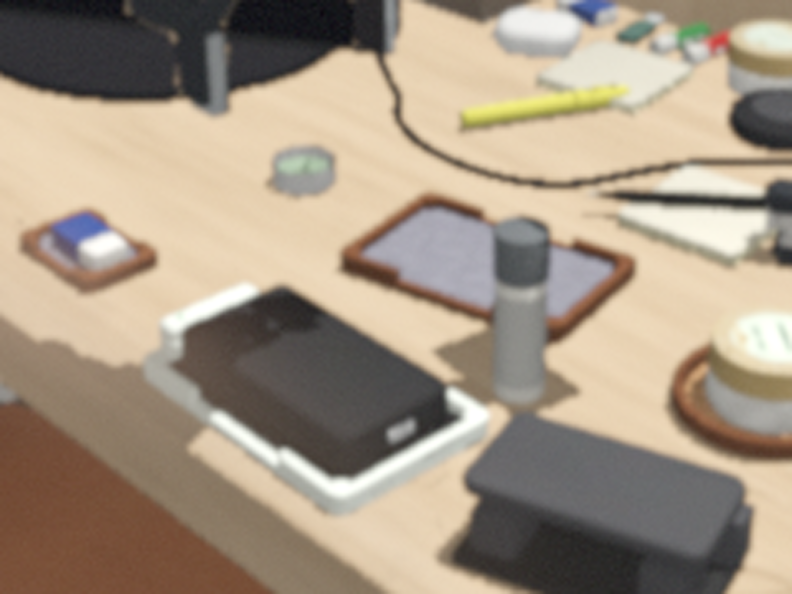

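```bash
python3 -c "
from h import *
to(.495,.085,.20,18.6)"
```

```text
to [0.495, 0.085, 0.2, 18.6] row [-0.965, 0.092, -0.3] [-0.001, 0.0, -0.218] mm 152 deg 19.6
```

```bash
python3 -m crank '[[-0.1,0,-0.15,0,0,-0.05,1],[-0.3,0,-0.25,0,0,-0.1,1],[-0.5,0,-0.25,0,0,-0.16,1],[-0.7,0.05,-0.25,0,0,-0.218,1],[-0.9,0.07,-0.25,0,0,-0.218,1],[-0.965,0.07,-0.25,0,0,-0.218,1],[-0.965,0.07,-0.25,0,0,-0.218,1]]' 80
python3 - <<'E'
from h import *
st(); p=imaging.read_camera("wrist"); save(p,"w22",(120,60,440,300),2.5); print(rect(p,"hole_punch",.045),rect(p,"hole_punch",.0),[ (a["confidence"],back(p,a["location"][::-1],0)) for a in finder.pinpoint("hole_punch",p)])
p=imaging.read_camera("top");print(rect(p,"hole_punch",.045)); save(p,"t22",(260,180,420,300),5)
E
```

```text
time: 26.1
eef_pos: [0.4919, 0.0845, 0.1921]
tcp_rot: [0.584, 0.811, -0.001, -0.001]
contact_force: [-0.5, 0.7, -0.7]
opening: 1.004
t 26.1 tcp [0.4919 0.0845 0.1921] jaw 18.5 tilt [ 0.001 -0.003 -1.   ] F [-0.5  0.7 -0.7] open 1.004 q [-0.03 -0.07  2.04  0.    1.18 -0.36]
(0.93, [(np.float64(494.6), np.float64(59.1)), (np.float64(58.5), np.float64(116.4)), 17.3], [239.5, 161.5, 300.7, 270.3]) (0.93, [(np.float64(499.1), np.float64(42.8)), (np.float64(67.5), np.float64(134.5)), 17.3], [239.5, 161.5, 300.7, 270.3]) [(0.58, array([[0.49272167, 0.047882  , 0.        ]]))]
(0.93, [(np.float64(484.1), np.float64(89.4)), (np.float64(59.3), np.float64(46.7)), 17.0], [329.6, 236.7, 352.8, 271.5])
```

View pics/w22.png

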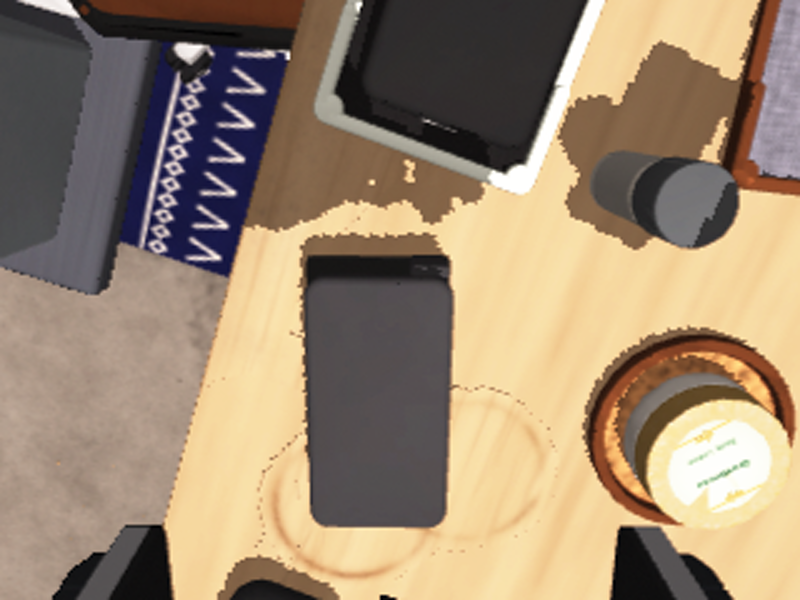

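Run:
```python
from h import *
p=imaging.read_camera("wrist")
c=np.array([(305,278),(452,278),(447,527),(312,527)])/2.5+[120,60]
w=back(p,c,.045)[:,:2]; print(w,w.mean(0))
for a,b in((3,0),(2,1),(0,1),(3,2)):
    d=w[b]-w[a]; print(np.degrees(np.arctan2(d[1],d[0])),np.linalg.norm(d))
to(*w.mean(0),.075,17.8);to(*w.mean(0),.012,17.8)
```

```text
[[ 0.45444198  0.09741967]
 [ 0.50740347  0.11532558]
 [ 0.54236817  0.01385698]
 [ 0.48800634 -0.00451514]] [0.49805499 0.05552177]
108.22530635151749 0.10731856008120796
109.01325320866601 0.10732384157839184
18.68002797591012 0.05590653830259073
18.673192115060054 0.05738243045867142
to [0.498, 0.056, 0.075, 17.8] row [-0.206, -0.03, 0.79] [-0.0, -0.0, 0.01] mm 123 deg 0.9
to [0.498, 0.056, 0.012, 17.8] row [-0.206, -0.03, 1.21] [-0.0, -0.0, 0.01] mm 184 deg 0.9
```

```bash
python3 -m crank '[[-0.1,-0.02,0.2,0,0,0,1],[-0.206,-0.03,0.45,0,0,0,1],[-0.206,-0.03,0.65,0,0,0,1],[-0.206,-0.03,0.75,0,0,0,1],[-0.206,-0.03,0.78,0,0,0,1],[-0.206,-0.03,0.78,0,0,0,1]]' 80
python3 - <<'E'
from h import *
st(); p=imaging.read_camera("wrist"); save(p,"w23",(140,120,420,330),2.8);to(.498,.0555,.010,18.6)
E
```

```text
time: 27.05
eef_pos: [0.498, 0.055, 0.0763]
tcp_rot: [0.583, 0.812, -0.0, -0.0]
contact_force: [0.4, 0.5, -0.2]
opening: 1.001
t 27.05 tcp [0.498  0.055  0.0763] jaw 18.7 tilt [ 0.    -0.001 -1.   ] F [ 0.4  0.5 -0.2] open 1.001 q [-0.09  0.09  2.11  0.    0.94 -0.42]
to [0.498, 0.056, 0.01, 18.6] row [0.005, -0.004, 0.449] [0.001, 0.0, 0.001] mm 67 deg 0.1
```

View pics/w23.png

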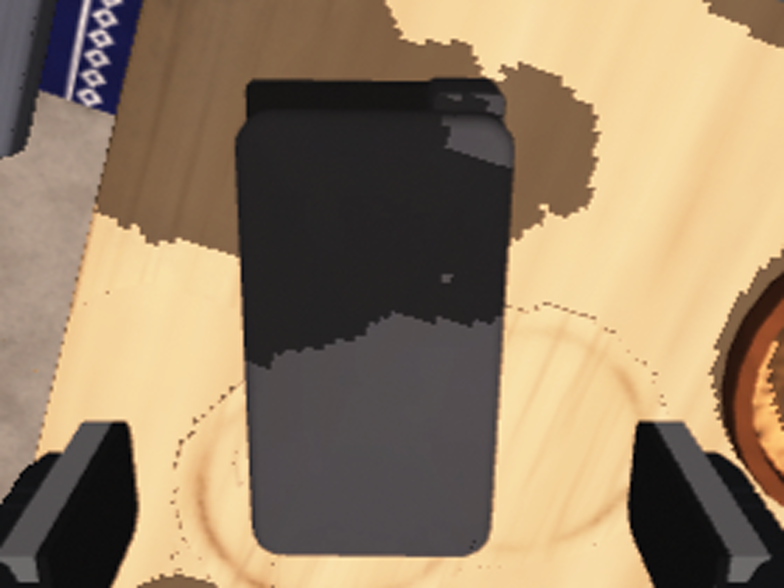

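```bash
python3 -m crank '[[0.003,-0.01,0.1,0,0,0,1],[0.003,-0.01,0.25,0,0,0,1],[0.003,-0.01,0.38,0,0,0,1],[0.003,-0.01,0.44,0,0,0,1],[0.003,-0.01,0.445,0,0,0,1],[0.003,-0.01,0.445,0,0,0,0.85],[0.003,-0.01,0.445,0,0,0,0.7],[0.003,-0.01,0.445,0,0,0,0.6],[0.003,-0.01,0.445,0,0,0,0.55],[0.003,-0.01,0.445,0,0,0,0.55],[0.003,-0.01,0.445,0,0,0,0.55]]' 80
python3 - <<'E'
from h import *
st(); p=imaging.read_camera("wrist"); save(p,"w24",(140,120,420,330),2.8)
E
```

```text
time: 28.2
eef_pos: [0.4978, 0.0544, 0.0116]
tcp_rot: [0.583, 0.812, 0.0, 0.001]
contact_force: [-1.4, 0.2, 7.4]
opening: 0.661
t 28.2 tcp [0.4978 0.0544 0.0116] jaw 18.6 tilt [-0.001  0.002 -1.   ] F [-1.4  0.2  7.4] open 0.661 q [-0.09  0.21  2.13 -0.    0.8  -0.42]
```

View pics/w24.png

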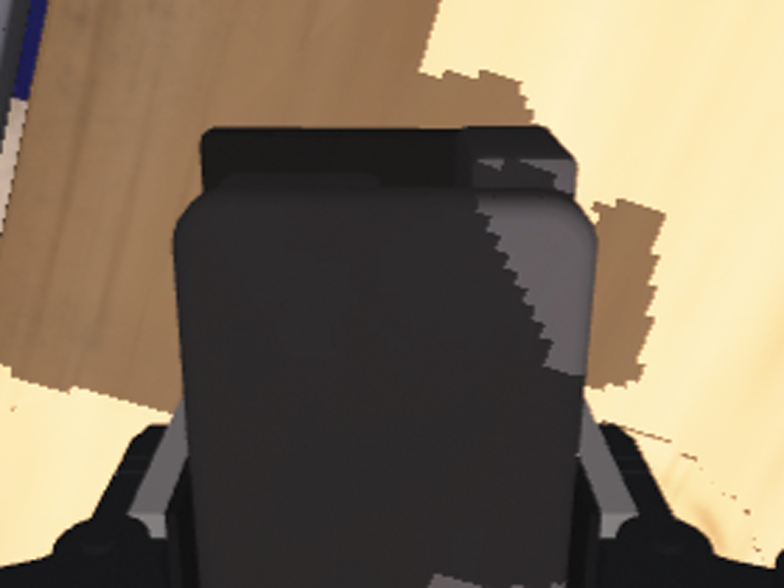

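```bash
python3 -m crank '[[0,0,-0.05,0,0,0,0.55],[0,0,-0.15,0,0,0,0.55],[0,0,-0.35,0,0,0,0.55],[0,0,-0.6,0,0,0,0.55],[0,0,-0.85,0,0,0,0.55],[0,0,-1,0,0,0,0.55],[0,0,-1,0,0,0,0.55]]' 90
python3 - <<'E'
from h import *
st(); p=imaging.read_camera("scene"); save(p,"s25",(220,130,460,310),3.3)
to(.631,.257,.18,12.2)
E
```

```text
time: 28.95
eef_pos: [0.4991, 0.0544, 0.1641]
tcp_rot: [0.583, 0.812, 0.002, 0.004]
contact_force: [0.4, -1.3, -2.9]
opening: 0.663
t 28.95 tcp [0.4991 0.0544 0.1641] jaw 18.6 tilt [-0.004  0.008 -1.   ] F [ 0.4 -1.3 -2.9] open 0.663 q [-0.09 -0.04  2.06  0.    1.11 -0.42]
to [0.631, 0.257, 0.18, 12.2] row [0.995, 1.275, -0.122] [0.002, 0.001, 0.071] mm 243 deg 6.4
```

View pics/s25.png

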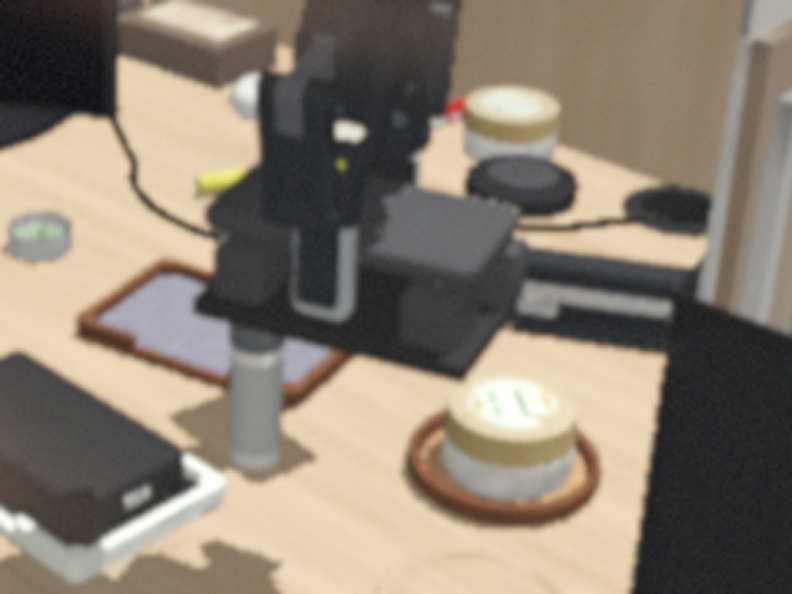

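```bash
python3 -m crank '[[0.05,0.1,-0.08,0,0,0.01,0.55],[0.15,0.25,-0.12,0,0,0.02,0.55],[0.3,0.45,-0.12,0,0,0.03,0.55],[0.45,0.65,-0.12,0,0,0.04,0.55],[0.6,0.85,-0.12,0,0,0.06,0.55],[0.75,0.98,-0.12,0,0,0.071,0.55],[0.9,1,-0.12,0,0,0.071,0.55],[0.95,1,-0.12,0,0,0.071,0.55],[0.95,1,-0.12,0,0,0.071,0.55]]' 90
python3 - <<'E'
from h import *
st(); p=imaging.read_camera("wrist"); save(p,"w26",(60,0,460,300),2)
print(rect(p,"punch_tray",.012),rect(p,"hole_punch",.21))
to(.631,.257,.08,12.2);
E
```

```text
time: 29.9
eef_pos: [0.5915, 0.2379, 0.1749]
tcp_rot: [0.627, 0.779, -0.002, -0.001]
contact_force: [-0.3, -1.0, -2.7]
opening: 0.661
t 29.9 tcp [0.5915 0.2379 0.1749] jaw 12.3 tilt [-0.    -0.005 -1.   ] F [-0.3 -1.  -2.7] open 0.661 q [ 0.22  0.26  1.72 -0.    1.17  0.01]
(0.96, [(np.float64(631.9), np.float64(257.3)), (np.float64(87.4), np.float64(138.4)), 12.2], [276.2, 105.9, 368.2, 245.3]) (0.94, [(np.float64(588.7), np.float64(252.3)), (np.float64(55.9), np.float64(98.2)), 11.9], [203.1, 164.5, 353.9, 382.5])
to [0.631, 0.257, 0.08, 12.2] row [0.081, 0.279, 0.645] [-0.001, 0.0, -0.0] mm 106 deg 0.1
```

View pics/w26.png

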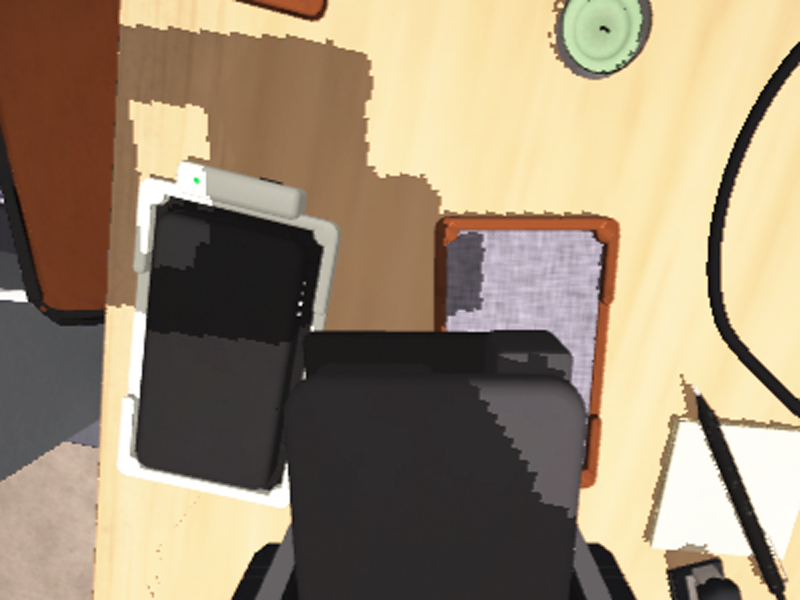

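```bash
python3 -m crank '[[0.04,0.1,0,0,0,0,0.55],[0.08,0.25,0.05,0,0,0,0.55],[0.081,0.285,0.2,0,0,0,0.55],[0.081,0.285,0.4,0,0,0,0.55],[0.081,0.285,0.6,0,0,0,0.55],[0.081,0.285,0.75,0,0,0,0.55],[0.081,0.285,0.8,0,0,0,0.55],[0.081,0.285,0.8,0,0,0,0.55]]' 90
python3 - <<'E'
from h import *
st(); p=imaging.read_camera("wrist"); save(p,"w27",(100,40,460,310),2.2)
p=imaging.read_camera("scene"); save(p,"s27",(200,130,440,310),3.3)
to(.6315,.257,.0165,12.2);
E
```

```text
time: 30.85
eef_pos: [0.6317, 0.2572, 0.0564]
tcp_rot: [0.628, 0.778, -0.001, -0.001]
contact_force: [-0.4, 0.2, -2.7]
opening: 0.665
t 30.85 tcp [0.6317 0.2572 0.0564] jaw 12.2 tilt [-0.    -0.003 -1.   ] F [-0.4  0.2 -2.7] open 0.665 q [ 0.24  0.48  1.66 -0.    1.    0.03]
to [0.632, 0.257, 0.016, 12.2] row [-0.004, -0.017, 0.286] [0.002, 0.0, -0.0] mm 43 deg 0.1
```

View pics/w27.png

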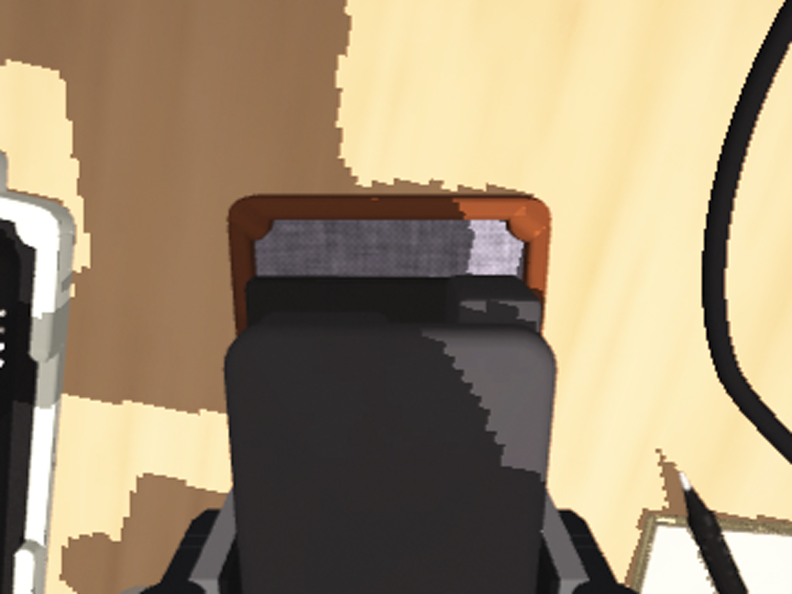

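View pics/s27.png

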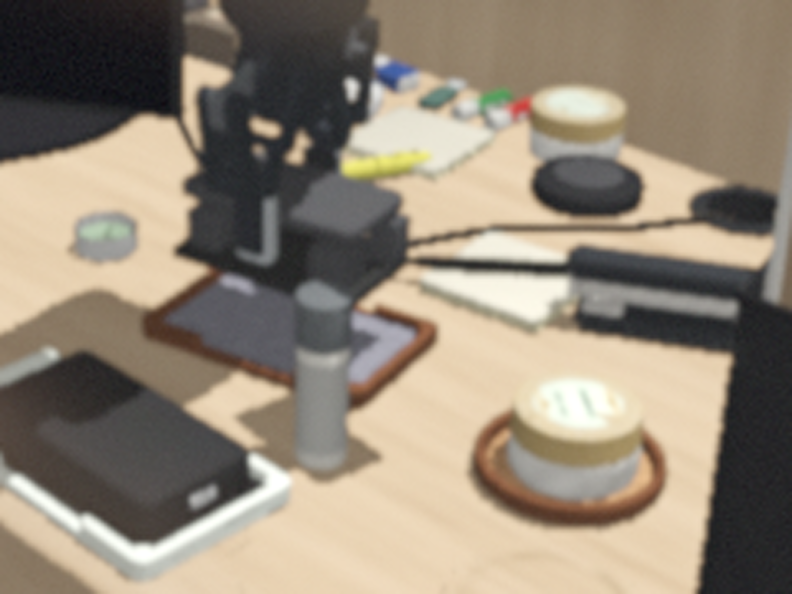

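```bash
python3 -m crank '[[0,0,0.06,0,0,0,0.55],[0,0,0.14,0,0,0,0.55],[0,0,0.2,0,0,0,0.55],[0,0,0.235,0,0,0,0.55],[0,0,0.235,0,0,0,0.55]]' 90
python3 - <<'E'
from h import *
st(); p=imaging.read_camera("wrist"); save(p,"w28",(100,40,460,310),2.2)
p=imaging.read_camera("scene"); save(p,"s28",(200,130,440,310),3.3)
E
```

```text
time: 31.45
eef_pos: [0.6313, 0.2582, 0.0207]
tcp_rot: [0.628, 0.778, -0.001, -0.001]
contact_force: [0.1, 0.6, -2.7]
opening: 0.663
t 31.45 tcp [0.6313 0.2582 0.0207] jaw 12.2 tilt [-0.    -0.003 -1.   ] F [ 0.1  0.6 -2.7] open 0.663 q [ 0.24  0.53  1.67 -0.    0.95  0.03]
```

View pics/w28.png

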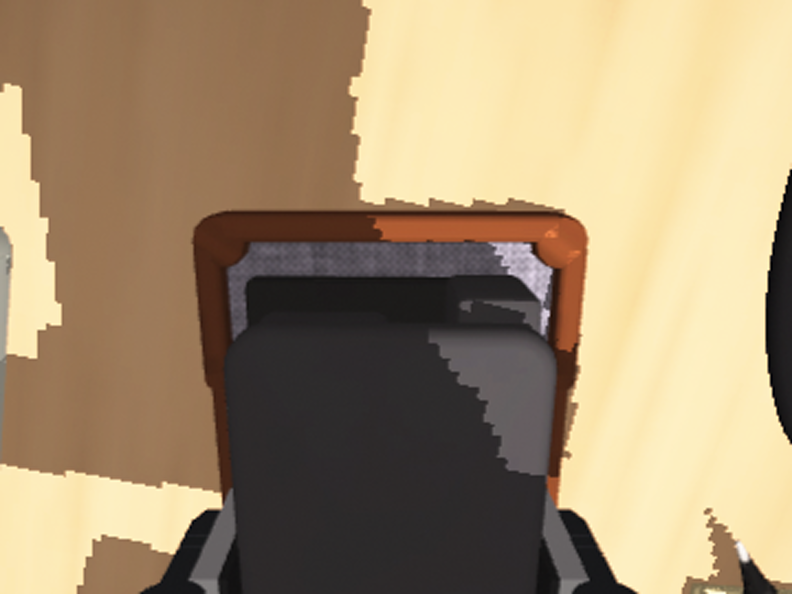

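View pics/s28.png

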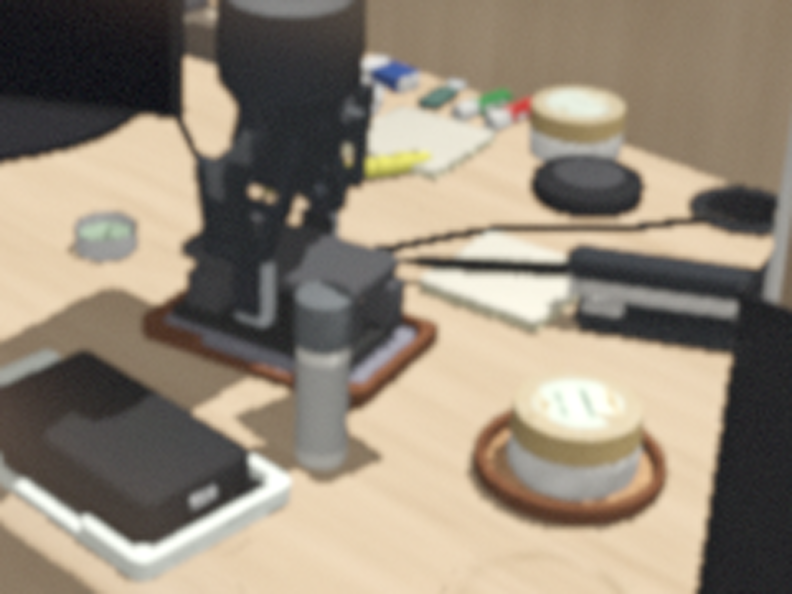

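```bash
python3 -m crank '[[0,0,0.015,0,0,0,0.55],[0,0,0.027,0,0,0,0.55],[0,0,0.027,0,0,0,0.55]]' 90
python3 -m crank '[[0,0,0.007,0,0,0,0.55],[0,0,0.007,0,0,0,0.55]]' 90
```

```text
time: 31.85
eef_pos: [0.6324, 0.2584, 0.0185]
tcp_rot: [0.628, 0.778, -0.0, -0.0]
contact_force: [-0.3, -0.2, -2.3]
opening: 0.658
time: 32.05
eef_pos: [0.6325, 0.2584, 0.0175]
tcp_rot: [0.628, 0.778, -0.0, -0.0]
contact_force: [-0.4, 0.4, -3.2]
opening: 0.66
```

```bash
python3 -m crank '[[0,0,0.007,0,0,0,0.55],[0,0,0.01,0,0,0,0.55],[0,0,0.01,0,0,0,0.55]]' 90
```

```text
time: 32.35
eef_pos: [0.6327, 0.2585, 0.0168]
tcp_rot: [0.628, 0.778, 0.0, 0.0]
contact_force: [-2.4, -1.3, 2.9]
opening: 0.664
```

Floor contact at the expected height; release and rise.

```bash
python3 -m crank '[[0,0,0,0,0,0,0.75],[0,0,0,0,0,0,0.9],[0,0,0,0,0,0,1],[0,0,0,0,0,0,1],[0,0,-0.1,0,0,0,1],[0,0,-0.3,0,0,0,1],[0,0,-0.55,0,0,0,1],[0,0,-0.8,0,0,0,1],[0,0,-1,0,0,0,1],[0,0,-1,0,0,0,1]]' 90
python3 -m crank '[[-0.1,0,-0.2,0,0,0,1],[-0.2,-0.1,-0.4,0,0,0,1],[-0.2,-0.3,-0.5,0,0,0,1],[-0.2,-0.5,-0.5,0,0,0,1],[-0.2,-0.5,-0.5,0,0,0,1]]' 90
python3 - <<'E'
from h import *
st(); p=imaging.read_camera("wrist"); save(p,"w29")
for l,z in [("eraser",.017),("eraser_tray",.01),("cream_pot",.04),("pot_dish",.012),("power_bank",.028),("charge_dock",.012),("hole_punch",.05),("punch_tray",.012),("tea_light",.015)]: print(l,rect(p,l,z))
p=imaging.read_camera("scene"); save(p,"s29",(140,130,440,340),2.6)
E
```

```text
time: 33.35
eef_pos: [0.6361, 0.2594, 0.1746]
tcp_rot: [0.628, 0.778, 0.005, 0.004]
contact_force: [0.5, 0.0, 0.7]
opening: 1.0
time: 33.85
eef_pos: [0.5626, 0.2128, 0.241]
tcp_rot: [0.628, 0.778, -0.001, -0.001]
contact_force: [0.3, -0.9, -0.5]
opening: 1.0
t 33.85 tcp [0.5626 0.2128 0.241 ] jaw 12.2 tilt [ 0.    -0.002 -1.   ] F [ 0.3 -0.9 -0.5] open 1.0 q [ 0.19  0.12  1.75  0.    1.27 -0.02]
eraser None
eraser_tray (0.59, [(np.float64(492.9), np.float64(383.7)), (np.float64(36.2), np.float64(6.3)), 12.2], [226.7, 0.4, 265.6, 9.0])
cream_pot (0.65, [(np.float64(637.3), np.float64(82.3)), (np.float64(60.8), np.float64(76.2)), 12.9], [287.6, 261.7, 335.6, 314.9])
pot_dish (0.73, [(np.float64(633.2), np.float64(84.7)), (np.float64(90.5), np.float64(73.1)), 27.8], [275.3, 250.9, 345.0, 305.4])
power_bank (0.77, [(np.float64(486.8), np.float64(229.1)), (np.float64(126.4), np.float64(68.3)), 89.0], [179.4, 86.5, 253.4, 210.9])
charge_dock (0.82, [(np.float64(484.7), np.float64(232.5)), (np.float64(165.8), np.float64(95.2)), 88.9], [168.4, 68.6, 266.1, 216.7])
hole_punch (0.78, [(np.float64(628.4), np.float64(258.4)), (np.float64(67.2), np.float64(111.0)), 11.9], [314.5, 100.0, 381.6, 206.3])
punch_tray (0.96, [(np.float64(631.5), np.float64(256.2)), (np.float64(88.1), np.float64(138.2)), 12.2], [302.7, 90.3, 382.0, 210.0])
tea_light (0.87, [(np.float64(628.7), np.float64(399.6)), (np.float64(41.9), np.float64(29.8)), 12.2], [354.1, 0.0, 398.3, 33.9])
```

View pics/w29.png

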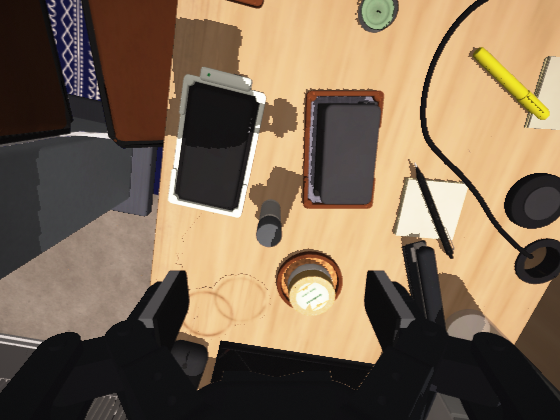

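View pics/s29.png

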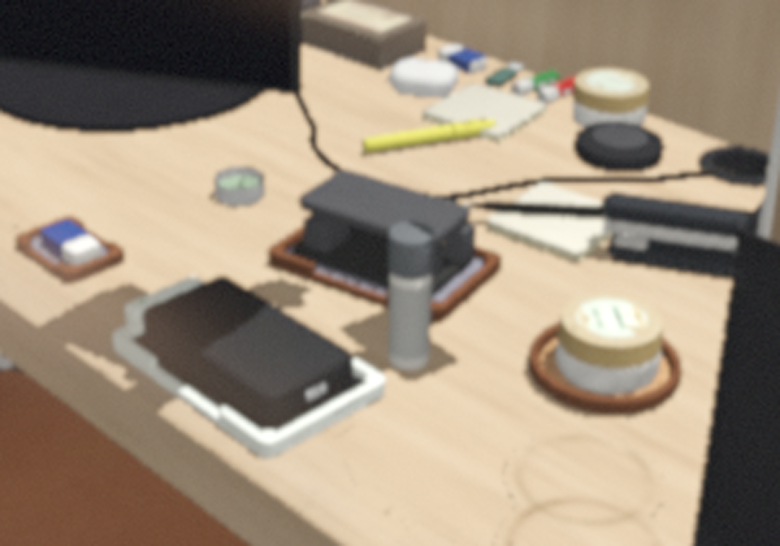

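```bash
python3 -c "
from plant import ticket
print(ticket.sign_off())"
```

```text
the job is handed in; nothing more can be done
None
```

The pile is apart and I handed the job in at about 34 s of the 112 s limit. I took it from the top down, and each thing was in its own holder before I touched the next.

| Thing | Holder | Last check |
|---|---|---|
| Eraser | Small wooden tray | In the recess and lying along the tray. It was within about 2 mm of centre after release. |
| Round pot | Round wooden dish | Standing in the recess. It touched the floor at the height I expected. |
| Power bank | White charging dock | Flat in the recess and aligned with the dock to about 0.1°. It is about 3 mm off centre lengthwise, inside the 7 mm clearance. |
| Hole punch | Long wooden tray | In the recess and aligned with the tray. It touched the floor at the height I expected. |

In the last pictures the glue stick is standing and the tea light looks untouched. The gripper was open and well clear of everything.

- **Eraser:** the final wrist picture missed it because it was out of view. For its last state I relied on the picture taken just after release and the final scene picture.
- **Force:** the highest wrist force I saw was about 15 N, when the eraser was set down.

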